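Recharge the dry box with desiccant cartridges

TASK

Recharge the dry box: push every desiccant cartridge on the worktop down through the sprung dust flaps in its lid, block first and one to a bay, until it has gone right down and the flap has snapped shut behind it. Then swing the latch's wire loop over the keeper on the end cover and push the lever over until it snaps past centre and clamps the cover, and last press the purge pump's plunger fully down to its stop for a moment and let it rise. Leave the other things on the worktop where they are.

Things in the scene. Friction and masses are not known exactly. Their poses are not given: they have to be found in the camera images.
- dry_box: white fixed dry box, 170 (x) x 315 (y) mm with its end cover. Origin under it on the worktop; +x points away from the robot (yaw varies), z up. Front part (x -85 to -3 mm): a flat deck 120 mm high with the latch and the pump. Rear part (x -2 to 89 mm): 165 mm high, with four bays in a row along y, each with a square port in the lid. Bays are 64 mm wide (y) and 80 mm long (x 3 to 83 mm) inside; their floor is a rubber mat 6 mm above the worktop.
- lever (a joint): draw latch lever, rad; its hinge line is level, along the box's x. 0 = open, handle raised, leaning 50 degrees up from level toward the keeper (box -y); grows as the handle is swung up over and down toward box +y; 2.30 = stop, handle level and clamped. Dead centre is at about 2.1: with the loop hooked it takes only 1 to 2 N at the handle to pass it, then it snaps to the stop and stays. Turns easily otherwise and leans where it is left or falls to the stop. Done when above 2.2
- lever_pivot (a point): the lever's hinge, on its centre line, 14 mm above the deck (134 mm above the worktop)
- lever_tip (a point): end of the lever's handle, on its middle line, 68 mm from the lever pivot. The handle is a steel strip 13 mm wide whose last 22 mm carry a black plastic grip 20 mm wide and 8 mm thick
- loop (a joint): wire loop of the latch, rad, relative to the lever, free to flop. 0 = leaning back past upright against its stop (25 degrees past vertical, toward box +y) when the lever is at 0; grows as it swings over toward the keeper (box -y). Once it is tipped well past upright it falls by itself on to the keeper's ledge: about 2.1 to 2.4 there with the lever open, about 4.2 to 4.4 when clamped
- loop_bar (a point): middle of the loop's round crossbar (28 mm long along box x, 5 mm thick), 71 mm from the loop's hinge. The hinge is a pin on the lever, 12 mm from the lever pivot, 10 degrees on from the handle's direction. Two side wires, 27 mm apart, straddle the lever; a small flat tab 16 mm wide sticks out 19 mm beyond the bar
- keeper (a point): where the crossbar lies once hooked: against the outer (box -y) face of the keeper's hook, under its lip, on the end cover. The hook rises 23 mm above the deck, is 14 mm wide, and its lip overhangs 5 mm outward; a ledge below carries the bar. With the lever open the bar comes down 10 to 14 mm outside this point, clear of the lip; swinging the lever over draws it under the lip
- cover (a joint): how far the end cover (at box -y) has been drawn on to its gasket, m: 0 free, about 0.0025 to 0.003 when clamped by the latch; above 0.0018 is clamped. Spring 6 N per mm
- pump (a joint): purge pump plunger, m: 0 up, 0.020 fully down at its stop; spring, 2.4 N at the start and 8.4 N at the stop; springs back up when let go
- pump_top (a point): top of the plunger's round black head, 36 mm across, on its axis; 61 mm above the deck when up. Its housing is 42 mm across
- port_1 (a point): centre of port 1, level with the lid's top (165 mm): a 60 mm square opening with sides along the box's axes, 50 mm behind the box's middle line, 70 mm from its neighbours (numbered toward box +y)
- flap_1 (a joint): sprung flap under port 1, rad: 0 shut, 1.5 hanging straight down. A 59 mm grey leaf hinged along the port's far (+x) edge, opening down into the bay; its spring (0.09 Nm shut, 0.135 Nm open) is too strong for a cartridge's own weight, and an open flap presses on the cartridge's side and may hold it stuck until it is pushed on, block's top some 65 mm below the lid (knob's top 35 mm below the lid); the flap then slips off it and it drops a few cm to the rubber floor
- cartridge_1: desiccant cartridge, absent in some runs: white block 44 x 44 x 52 mm with dark vent slots, and on its top a round grey knob 20 mm across and 30 mm tall (82 mm in all), 0.14 to 0.23 kg. Origin at the centre of the underside, z along the knob, x and y along the block's sides; stands upright at the start, any yaw
- port_2 (a point): centre of port 2, level with the lid's top (165 mm): a 60 mm square opening with sides along the box's axes, 50 mm behind the box's middle line, 70 mm from its neighbours (numbered toward box +y)
- flap_2 (a joint): sprung flap under port 2, rad: 0 shut, 1.5 hanging straight down. A 59 mm grey leaf hinged along the port's far (+x) edge, opening down into the bay; its spring (0.09 Nm shut, 0.135 Nm open) is too strong for a cartridge's own weight, and an open flap presses on the cartridge's side and may hold it stuck until it is pushed on, block's top some 65 mm below the lid (knob's top 35 mm below the lid); the flap then slips off it and it drops a few cm to the rubber floor
- cartridge_2: desiccant cartridge, absent in some runs: white block 44 x 44 x 52 mm with dark vent slots, and on its top a round grey knob 20 mm across and 30 mm tall (82 mm in all), 0.14 to 0.23 kg. Origin at the centre of the underside, z along the knob, x and y along the block's sides; stands upright at the start, any yaw
- port_3 (a point): centre of port 3, level with the lid's top (165 mm): a 60 mm square opening with sides along the box's axes, 50 mm behind the box's middle line, 70 mm from its neighbours (numbered toward box +y)
- flap_3 (a joint): sprung flap under port 3, rad: 0 shut, 1.5 hanging straight down. A 59 mm grey leaf hinged along the port's far (+x) edge, opening down into the bay; its spring (0.09 Nm shut, 0.135 Nm open) is too strong for a cartridge's own weight, and an open flap presses on the cartridge's side and may hold it stuck until it is pushed on, block's top some 65 mm below the lid (knob's top 35 mm below the lid); the flap then slips off it and it drops a few cm to the rubber floor
- cartridge_3: desiccant cartridge, absent in some runs: white block 44 x 44 x 52 mm with dark vent slots, and on its top a round grey knob 20 mm across and 30 mm tall (82 mm in all), 0.14 to 0.23 kg. Origin at the centre of the underside, z along the knob, x and y along the block's sides; stands upright at the start, any yaw
- port_4 (a point): centre of port 4, level with the lid's top (165 mm): a 60 mm square opening with sides along the box's axes, 50 mm behind the box's middle line, 70 mm from its neighbours (numbered toward box +y)
- flap_4 (a joint): sprung flap under port 4, rad: 0 shut, 1.5 hanging straight down. A 59 mm grey leaf hinged along the port's far (+x) edge, opening down into the bay; its spring (0.09 Nm shut, 0.135 Nm open) is too strong for a cartridge's own weight, and an open flap presses on the cartridge's side and may hold it stuck until it is pushed on, block's top some 65 mm below the lid (knob's top 35 mm below the lid); the flap then slips off it and it drops a few cm to the rubber floor
- cartridge_4: desiccant cartridge, absent in some runs: white block 44 x 44 x 52 mm with dark vent slots, and on its top a round grey knob 20 mm across and 30 mm tall (82 mm in all), 0.14 to 0.23 kg. Origin at the centre of the underside, z along the knob, x and y along the block's sides; stands upright at the start, any yaw
- lens_tissue: yellow booklet lying flat, 68 x 100 x 8 mm, a bystander to leave alone; origin at the centre of its underside
- adapter_2: black plug-in power unit lying in front on the right, 34 x 79 x 26 mm, a bystander to leave alone; origin at the centre of its underside
Mind the look-alikes: they are no part of the job. Leave any pink or purple look-alike of the cartridge_1 alone. Leave any red look-alike of the cartridge_2 alone.

How it is judged:
By the outcome, as a careful person would: the job done as asked, in the order asked, and still so for the second after the job is handed in, with the robot touching nothing.
Of cartridge_1, cartridge_2, cartridge_3, cartridge_4 only 2 to 4 are there at a start; the rules pass over those that are not, and their reading is None.
At some moment in a run one of cartridge_1, cartridge_2, cartridge_3, cartridge_4 may be knocked a few centimetres aside while the robot is not near it.
It also fails if it takes over 210 s, if anything falls off the work surface, if the arm or the gripper's body presses on something with over 40 N, if the wrist force passes 120 N, or if a joint passes its speed limit or range.

ROBOT

A 7-joint arm with a two-finger parallel gripper is mounted at the origin on a cart in front of the work surface, level with it; the furniture and walls round the work are solid. World frame = base frame: x ahead of the robot, y to its left, z up, the work surface at z = 0. Lengths are in m, angles in degrees, forces in N, time in s.
With the tool pointing down it reaches from about 0.4 to 0.85 m from the base axis. Payload 4.5 kg.
Tool frame: the origin (TCP) lies at the very end of the fingers, on their centre line; the grasp point (between the pads) lies 19 mm behind it; z points along the fingers, y is the direction in which the jaws open and shut (so a half turn about z gives the same grasp; the last joint's range is limited). The gripper opens to 88 mm and grips with 3 to 60 N. Pads are 18 mm wide; open, the fingers measure 123 mm over their backs; the gripper's body (75 mm by 187 mm) begins 45 mm behind the grasp point.
Start: joints at [70.806, 39.483, -11.15, 89.685, 9.013, 51.709, -12.324], TCP at [0.225, -0.583, 0.239] pointing down, gripper open.
Joint ranges: [-172.22, 172.22], [-26.19, 119.32], [-84.43, 86.54], [7.71, 146.69], [-57.33, 237.33], [2.42, 119.75], [-152.13, 152.13]. Speed limits (degrees/s): [147.25, 147.25, 180, 180, 180, 180, 180].

INTERFACE

Orientations are given as [roll, pitch, yaw] about the fixed x, y, z axes, in that order (R = Rz(yaw) Ry(pitch) Rx(roll)).
In Python, from cell import ctrl gives the robot as it stands.
- The arm moves only by the tool servo_tool, never from a script. Its argument "steps" is a list that holds one entry, the list of rows, each a list of 5 numbers: the shift along the tool's x, y, z in mm, then the turn about the tool's z in degrees, then the opening, from 0 (shut) to 1 (fully open). A call has 1 to 10 rows; each row shifts and turns the commanded pose from where the row before left it, along the tool's axes as they then stand; what a row does not reach is not made up. A row lasts 1/10 s, in which the tool goes at most 50 mm and 8.59 degrees, less where a joint would pass 70% of its speed; a pose out of reach is approached as far as the arm can. A call is refused whole if a number of a shift passes 50 or a number of a turn 8.59, either way. A call with a gripper value outside its range is refused whole. The fingers move at their own pace and stop on an object; "grip_force" is the grip in N (left out, the last holds). Time passes only in rows, so rows that do not move let the fingers close. It gives the time, the measured TCP pose, the force and the opening at its end, in the units of the state.
- ctrl.observe(): the state, without advancing time (a new reading comes with each control period).
- ctrl.snapshot(name): name is "side" or "top" or "wrist"; returns a dict with "color" (420x560x3 uint8, blue, green, red), "depth" (420x560 float32, m along the optical axis (not along the pixel's ray), 0 where there is no reading), "fov_y" (degrees; the focal length in pixels is half the picture's height over the tangent of half this angle, whatever the lens; pixels are square), "cx", "cy" (the principal point, pixels), "R" (3x3) and "t" (3): a world point X has camera coordinates R X + t. Camera axes: x right, y down, z forward; pixel columns grow to the right and rows downward; lengths in m; the calibration is good to about 2 mm. A picture is of the moment at which its call begins.
- ctrl.hand_in(): hands the job in, once; it reports no verdict.
The state is a dict: "t": time; "joints": joint angles; "joint_vel": joint speeds; "joint_torque": joint torques, N m; "eef_pos": TCP position; "orientation": TCP orientation; "contact_force": force on the tool from outside, world axes, zero at the start; "ft_torque": the same for the moment, N m; "gripper_width": opening from 0.0 (shut) to 1.0 (fully open).
Only numpy, scipy, OpenCV 4.12 (cv2) and the standard library are available. Lean on these libraries where they do the work, as an engineer would, in place of code of your own. Each camera call takes 0.05 s, during which the arm holds its last target.

## Working session

There is one attempt and no reset: what is moved stays moved. The work goes in short steps, Python scripts to look and compute and a tool call to move; the robot and the scene stay as the last step left them, time stands still between calls to the robot, and variables do not carry over. Pictures are saved under pics/ and viewed, and the job is handed in when it is done.

Besides the shell and the picture viewer there is one more tool, called after "Call:" as name(argument=value, ...) on one line, values as JSON. servo_tool: Moves the arm, as the interface text tells. Its arguments: {"type":"object","properties":{"steps":{"type":"array","items":{"type":"array","items":{"type":"array","items":{"type":"number"}}}},"grip_force":{"type":"number"}},"required":["steps"]}

```bash
mkdir -p pics; ls
cat > h.py <<'E'
import numpy as np,cv2
from cell import ctrl
def snap(n,f=None):
    s=ctrl.snapshot(n)
    if f: cv2.imwrite('pics/'+f,s['color'])
    return s
def cloud(s):
    h,w=s['depth'].shape
    f=h/2/np.tan(np.radians(s['fov_y'])/2)
    u,v=np.meshgrid(np.arange(w),np.arange(h))
    d=s['depth']
    P=np.stack([(u-s['cx'])/f*d,(v-s['cy'])/f*d,d],-1)
    W=(P-np.array(s['t']))@np.array(s['R'])
    W[d==0]=np.nan
    return W
def proj(s,X):
    h=s['depth'].shape[0];f=h/2/np.tan(np.radians(s['fov_y'])/2)
    c=np.array(s['R'])@np.array(X)+np.array(s['t'])
    return c[0]/c[2]*f+s['cx'],c[1]/c[2]*f+s['cy']
E
python3 - <<'E'
from h import *
o=ctrl.observe();print(o)
for n in('side','top','wrist'):
    s=snap(n,n+'0.png');print(n,s['fov_y'],s['cx'],s['cy'],s['t'], -np.array(s['R']).T@np.array(s['t']))
    np.savez(n+'0.npz',**s)
E
```

```text
pics
{'t': 0.0, 'joints': array([ 70.80655636,  39.53226153, -11.14544968,  89.74415734,
         9.01156361,  51.71149836, -12.32447061]), 'joint_vel': array([ 0.03891118, -0.02548307, -0.0524787 ,  0.00906244, -0.07254525,
        0.02103257,  0.02358592]), 'joint_torque': array([-2.61261193e-04, -5.27549636e+01, -1.26668617e+00, -1.53425771e+01,
       -5.25380380e-02,  6.51829483e-03,  2.02504243e-04]), 'eef_pos': array([ 0.22503451, -0.58239697,  0.23792369]), 'orientation': array([-1.79894118e+02,  6.86245656e-03,  2.11344624e+01]), 'contact_force': array([-0.50562394,  0.50915529, -0.73742096]), 'ft_torque': array([-0.02570299, -0.03076539, -0.03015181]), 'gripper_width': 1.0004935227503546}
side 46.12177149443122 272.6484854027459 207.5838641932131 [-0.56323478  0.11159028  1.758934  ] [ 0.62704654 -1.2254943   1.23632963]
top 57.89757678391864 281.73000715465366 209.6752200520758 [-0.00202272  0.56800731  1.00888765] [0.36642033 0.00546938 1.09826996]
wrist 70.11452248566785 279.2764880893799 207.8574216941876 [-0.62437636 -0.04055113  0.38977047] [ 0.29725486 -0.55482371  0.38369447]
```

View pics/side0.png

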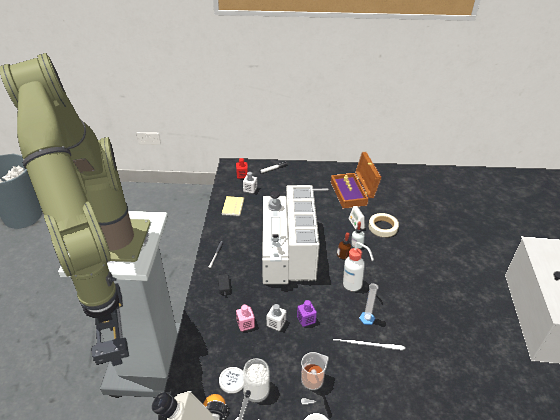

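View pics/top0.png

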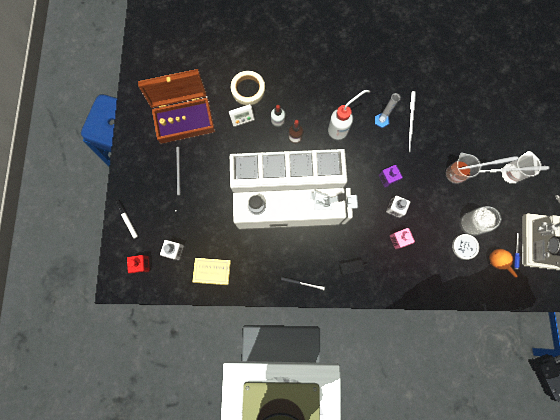

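View pics/wrist0.png

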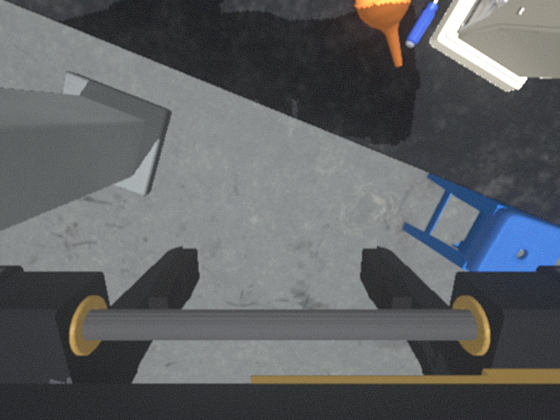

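Top view: there are two white cartridges, at (171,250) and (399,206). The pink, purple and red ones are look-alikes. The box is at (290,188), with the pump at (257,203) and the latch near (325,198). Measuring these next.

Run:
```python
from h import *
s=dict(np.load('top0.npz'));W=cloud(s);c=s['color']
cv2.imwrite('pics/topbox.png',cv2.resize(c[140:240,220:370],None,fx=5,fy=5,interpolation=cv2.INTER_CUBIC))
cv2.imwrite('pics/carts.png',np.hstack([cv2.resize(c[225:275,146:196],None,fx=8,fy=8,interpolation=cv2.INTER_CUBIC),cv2.resize(c[181:231,374:424],None,fx=8,fy=8,interpolation=cv2.INTER_CUBIC)]))
# box lid
R=W[140:235,225:360].reshape(-1,3)
for lo,hi in((.16,.17),(.115,.125)):
    m=R[(R[:,2]>lo)&(R[:,2]<hi)]
    r=cv2.minAreaRect(m[:,:2].astype(np.float32));print(lo,len(m),r,m[:,:2].mean(0),np.median(m[:,2]));print(cv2.boxPoints(r))
for (u,v) in((171,250),(399,206)):
    P=W[v-16:v+17,u-16:u+17].reshape(-1,3)
    for lo,hi in((.045,.058),(.076,.09)):
        m=P[(P[:,2]>lo)&(P[:,2]<hi)]
        r=cv2.minAreaRect(m[:,:2].astype(np.float32));print(u,lo,len(m),r,m.mean(0))
# pump
m=R[(R[:,2]>.172)&(R[:,2]<.19)&(R[:,1]>0.03)];print('pump',len(m),m.mean(0),cv2.minEnclosingCircle(m[:,:2].astype(np.float32)))
# latch pts
m=W[180:225,300:362].reshape(-1,3);m=m[m[:,2]>.126];m=m[m[:,0]<.53] if 0 else m
for p in m[np.argsort(-m[:,2])][::6]:print(p.round(3))
```

```text
0.16 3350 ((0.629071831703186, -0.005970194935798645), (0.14854051172733307, 0.2954624891281128), 3.1108524799346924) [ 0.65343551 -0.00400187] 0.16324933767511968
[[ 0.54689395  0.13751286]
 [ 0.5629281  -0.15751424]
 [ 0.7112497  -0.14945325]
 [ 0.6952156   0.14557385]]
0.115 3067 ((0.6133564114570618, -0.01761569082736969), (0.16900597512722015, 0.3156540095806122), 3.580988645553589) [ 0.56951448 -0.01226238] 0.11960925804338658
[[ 0.5191606   0.13462515]
 [ 0.5388762  -0.18041255]
 [ 0.7075522  -0.16985653]
 [ 0.68783665  0.14518116]]
171 0.045 198 ((0.45353561639785767, 0.3161029517650604), (0.04419796168804169, 0.04362991452217102), 75.4415283203125) [0.45259152 0.31301839 0.05223486]
171 0.076 48 ((0.4527060091495514, 0.31659996509552), (0.018279949203133583, 0.01896093040704727), 48.40476989746094) [0.45334139 0.31555816 0.0813955 ]
399 0.045 180 ((0.5899727940559387, -0.32381874322891235), (0.04438480734825134, 0.044614505022764206), 67.11466217041016) [ 0.58758116 -0.32052045  0.05097972]
399 0.076 44 ((0.5891937017440796, -0.32349643111228943), (0.016824552789330482, 0.01
[... 2152 characters left out ...]
37  0.14 ]
[ 0.583 -0.163  0.139]
[ 0.616 -0.072  0.138]
[ 0.617 -0.093  0.138]
[ 0.62  -0.143  0.137]
[ 0.617 -0.08   0.136]
[ 0.581 -0.161  0.136]
[ 0.614 -0.049  0.135]
[ 0.583 -0.107  0.134]
[ 0.618 -0.109  0.133]
[ 0.618 -0.107  0.132]
[ 0.593 -0.183  0.132]
[ 0.59  -0.167  0.131]
[ 0.593 -0.177  0.131]
[ 0.574 -0.182  0.13 ]
[ 0.615 -0.068  0.13 ]
[ 0.566 -0.164  0.13 ]
[ 0.582 -0.175  0.13 ]
[ 0.58  -0.178  0.129]
[ 0.583 -0.18   0.129]
[ 0.564 -0.169  0.129]
[ 0.593 -0.167  0.129]
[ 0.567 -0.17   0.129]
[ 0.616 -0.065  0.128]
[ 0.564 -0.164  0.128]
[ 0.586 -0.175  0.128]
[ 0.58  -0.181  0.127]
[ 0.616 -0.071  0.127]
[ 0.616 -0.073  0.127]
[ 0.594 -0.165  0.126]
[ 0.591 -0.163  0.126]
```

View pics/topbox.png

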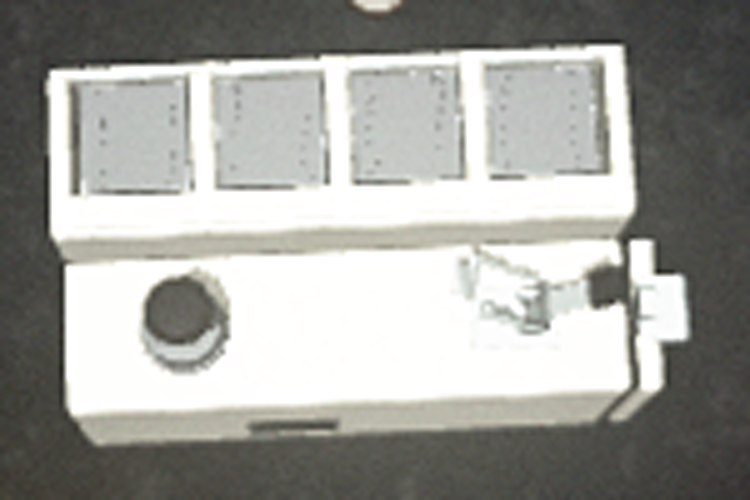

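View pics/carts.png

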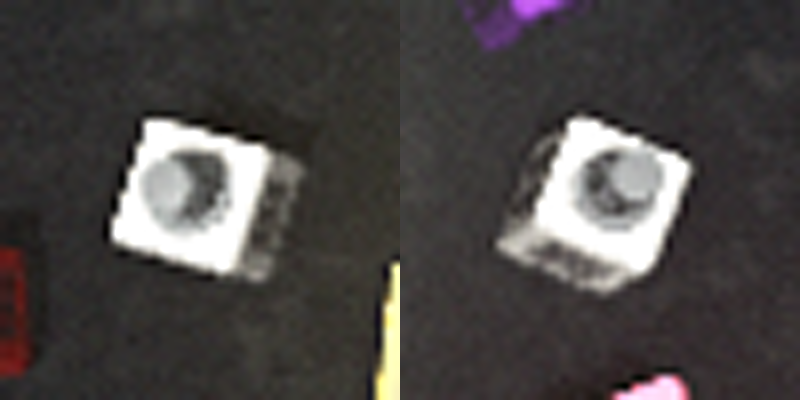

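Run:
```python
from h import *
s=dict(np.load('top0.npz'));W=cloud(s);c=s['color'].astype(int)
R=W[140:235,225:360].reshape(-1,3)
# lid rear part (exclude front deck edge pts): x>0.60 ; edges
m=R[(R[:,2]>.158)&(R[:,2]<.168)&(R[:,0]>.605)]
r=cv2.minAreaRect(m[:,:2].astype(np.float32));print(r);print(cv2.boxPoints(r))
# top edge of front wall, rear wall : percentile by y slices
for y in np.arange(-.13,.14,.03):
    q=m[abs(m[:,1]-y)<.006];print(round(y,2),np.sort(q[:,0])[[2,-3]].round(4))
# pump
m=R[(R[:,2]>.17)&(R[:,2]<.19)&(R[:,1]>0.04)&(R[:,0]<.595)];print('pump',len(m),m.mean(0),cv2.minEnclosingCircle(m[:,:2].astype(np.float32)))
# flaps: gray: print color in row
u,v=285,165
print(c[166,228:350].mean(-1).astype(int))
for col in(246,273,301,328): print(c[146:192,col].mean(-1).astype(int), W[150:190:6,col,2].round(3))
```

```text
((0.6570481657981873, -0.004718214273452759), (0.0918547660112381, 0.29609397053718567), 3.545039653778076)
[[ 0.6020545   0.14020565]
 [ 0.6203629  -0.15532175]
 [ 0.71204185 -0.14964208]
 [ 0.69373345  0.14588532]]
-0.13 [0.6198 0.7088]
-0.1 [0.6181 0.7047]
-0.07 [0.6155 0.7046]
-0.04 [0.6142 0.6982]
-0.01 [0.6118 0.7009]
0.02 [0.6105 0.6949]
0.05 [0.6077 0.6971]
0.08 [0.6066 0.6933]
0.11 [0.6058 0.6934]
0.14 [0.606  0.6896]
pump 158 [0.56326674 0.07483814 0.17913013] ((0.5641056299209595, 0.07495785504579544), 0.0177760012447834)
[ 64 104 255 255 255 226 122  88 187 192 188 193 186 189 193 191 190 192
 191 189 191 193 196 192 193 192 196 193 195 152 247 255 255 255 222 221
 202 193 181 189 196 195 196 194 193 196 197 195 192 197 195 197 181 179
 196 199 177 185 255 255 255 248 188 191 195 191 198 198 195 197 197 196
 196 193 197 196 197 195 197 189 197 197 198 205 151 255 255 255 255 213
 180 199 191 192 194 196 190 189 195 192 193 192 192 195 192 190 189 191
 194 193 197 143 131 123 255 255 255 241 115  69  76  77]
[ 62  72  68  69  69  66  55 250 255 230 144 182 189 189 190 189 
[... 169 characters left out ...]
76  76  77  78  75  72 250 255 209 154 187 194 189 192 189 192 194 194
 197 197 196 199 197 195 195 196 197 196 197 197 204 116 255 255 254 254
 254 254 253 255 215 182 183 182 153 252] [-0.     0.164  0.16   0.162  0.159  0.164  0.158]
[ 80  81  83  77  88 252 255 195 170 187 190 193 194 196 197 195 194 196
 199 195 193 196 197 201 197 197 200 198 199 215 152 255 255 254 254 254
 255 255 246 195 183 188 184 171 255 255] [0.    0.159 0.159 0.162 0.162 0.167 0.144]
[ 73  75  69 143 253 255 183 177 190 188 189 192 192 190 190 193 193 194
 192 194 193 197 194 195 194 197 196 194 205 221 255 254 254 254 254 248
 255 237 182 179 183 177 195 255 255 254] [0.169 0.16  0.159 0.159 0.162 0.164 0.135]
```

Run:
```python
from h import *
for n in('top','side'):
    s=dict(np.load(n+'0.npz'));W=cloud(s).reshape(-1,3);W=W[~np.isnan(W[:,0])]
    H=np.zeros((8,16))
    for i,x in enumerate(np.arange(.2,1.0,.1)):
        for j,y in enumerate(np.arange(.6,-1.0,-.1)):
            m=(abs(W[:,0]-x-.05)<.05)&(abs(W[:,1]-y+.05)<.05)
            H[i,j]=W[m,2].max() if m.any() else -1
    print(n,'rows x from .2, cols y from .6 down');print(H[::-1].round(2))
s=dict(np.load('top0.npz'))
import math
a=math.radians(3.55);ex=np.array([math.cos(a),math.sin(a)]);ey=np.array([-ex[1],ex[0]])
c=np.array([.657,-.0047])+.0065*ex
im=cv2.resize(s['color'],None,fx=4,fy=4)
for k in range(4):
    p=c+(-.105+.07*k)*ey;print(k+1,p)
    for dx,dy in((0,0),(.03,.03),(.03,-.03),(-.03,.03),(-.03,-.03)):
        q=p+dx*ex+dy*ey;u,v=proj(s,[*q,.165]);cv2.circle(im,(int(u*4+2),int(v*4+2)),3,(0,0,255),-1)
cv2.imwrite('pics/ports.png',im[560:960,880:1480])
```

```text
top rows x from .2, cols y from .6 down
[[ 0.01  0.14  0.14  0.14  0.03  0.03  0.01  0.01  0.01  0.02  0.01  0.01
   0.01  0.01  0.01 -1.  ]
 [ 0.01  0.14  0.14  0.04  0.07  0.11  0.11  0.21  0.2   0.15  0.01  0.01
   0.01  0.    0.   -1.  ]
 [ 0.01  0.01  0.04  0.04  0.01  0.17  0.17  0.17  0.01  0.05  0.09  0.11
   0.09  0.09  0.   -1.  ]
 [ 0.01  0.01  0.01  0.01  0.17  0.17  0.17  0.17  0.08  0.08  0.09  0.18
   0.18  0.08  0.01 -1.  ]
 [ 0.01  0.02  0.01  0.01  0.13  0.18  0.22  0.2   0.05  0.09  0.01  0.11
   0.15  0.13  0.   -1.  ]
 [ 0.01  0.09  0.08  0.06  0.01  0.01  0.01  0.03  0.03  0.08  0.02  0.06
   0.17  0.1  -1.   -1.  ]
 [ 0.01  0.06  0.06  0.01  0.01  0.01  0.02  0.03  0.    0.01  0.01  0.01
   0.01  0.   -1.   -1.  ]
 [-0.8  -0.8  -0.81 -0.8  -0.81 -0.8  -0.81 -0.81 -0.81 -0.81  0.35  0.35
  -0.81 -0.81 -0.8  -0.81]]
side rows x from .2, cols y from .6 down
[[ 0.    0.13  0.14  0.14  0.03  0.03  0.01  0.01  0.01  0.02  0.02  0.01
   0.01 -1.   -1.   -1.  ]
 [ 0.01  0.13  0.14  0.04  0.06  0.11  0.11  0.21  0.21  0.15  0.01  0.01
   0.01 -1.   -1.   -1.  ]
 [ 0.    0.01  0.04  0.04  0.01  0.16  0.17  0.17  0.01  0.05  0.09  0.09
   0.09 -1.   -1.   -1.  ]
 [ 0.01  0.01  0.01 -1.    0.17  0.17  0.17  0.17  0.08  0.08  0.09  0.18
   0.18 -1.   -1.   -1.  ]
 [ 0.01  0.02  0.01  0.    0.12  0.18  0.22  0.2   0.01  0.09  0.01  0.11
   0.28  0.28 -1.   -1.  ]
 [ 0.    0.08  0.09  0.07  0.01  0.01  0.01  0.03  0.03  0.08  0.02  0.05
   0.25  0.28 -1.   -1.  ]
 [ 0.    0.05  0.05  0.01  0.01  0.01  0.02  0.02  0.01  0.01  0.01  0.01
   0.24  0.29 -1.   -1.  ]
 [-1.   -1.   -1.   -1.   -1.   -1.   -1.   -1.   -1.   -1.    0.68  0.67
   0.62 -1.   -1.   -1.  ]]
1 [ 0.66998908 -0.10909604]
2 [ 0.66565471 -0.03923036]
3 [0.66132034 0.03063532]
4 [0.65698597 0.100501  ]
```

View pics/ports.png

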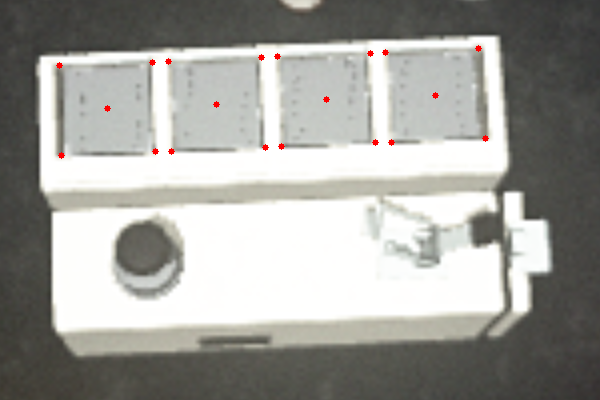

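Call:
servo_tool(steps=[[[0,0,-50,0,0.5],[0,0,-50,0,0.5],[0,0,-50,0,0.5],[0,0,-20,8,0.5]]], grip_force=20)

```text
t: 0.55
eef_pos: [0.226, -0.5844, 0.414]
orientation: [179.5, -0.1, 13.0]
contact_force: [0.7, 0.1, -0.2]
gripper_width: 0.662
```

```bash
cat >> h.py <<'E'
def plan(target,yaw=None,start=None,syaw=None):
    o=ctrl.observe();p=np.array(start if start is not None else o['eef_pos']);y=o['orientation'][2] if syaw is None else syaw
    a=np.radians(y);d=np.array(target)-p
    print('pos',o['eef_pos'].round(4),'rpy',o['orientation'].round(1),'F',o['contact_force'].round(1),'w',round(o['gripper_width'],3),'t',round(o['t'],2))
    print('tool mm',(np.array([np.cos(a)*d[0]+np.sin(a)*d[1],np.sin(a)*d[0]-np.cos(a)*d[1],-d[2]])*1000).round(1),'turn',None if yaw is None else round(y-yaw,1))
E
python3 -c "
from h import *
plan([.589,-.323,.3],-22.9)"
```

```text
pos [ 0.226  -0.5844  0.414 ] rpy [ 1.795e+02 -1.000e-01  1.300e+01] F [ 0.7  0.1 -0.2] w 0.662 t 0.55
tool mm [ 412.3 -173.3  114. ] turn 35.9
```

Call:
servo_tool(steps=[[[41,-17,0,0,0.5],[41,-17,0,0,0.5],[41,-17,0,0,0.5],[41,-17,0,0,0.5],[41,-17,0,0,0.5],[41,-17,0,0,0.5],[41,-17,0,0,0.5],[41,-17,0,0,0.5],[41,-17,0,0,0.5],[41,-17,0,0,0.5]]])

```text
t: 1.55
eef_pos: [0.587, -0.323, 0.4084]
orientation: [-180.0, 0.0, 13.1]
contact_force: [0.5, 0.1, -0.3]
gripper_width: 0.499
```

Call:
servo_tool(steps=[[[0,0,40,8,0.5],[0,0,40,8,0.5],[0,0,40,8,0.5],[0,0,40,8,0.5],[0,0,40,4,0.5],[0,0,0,0,0.5],[0,0,0,0,0.5]]])

```text
t: 2.25
eef_pos: [0.5861, -0.3242, 0.209]
orientation: [180.0, 0.0, -22.8]
contact_force: [0.3, -1.0, 1.3]
gripper_width: 0.5
```

Run:
```python
from h import *
s=snap('wrist','w1.png');W=cloud(s)
t=snap('top','t1.png');V=cloud(t)
for n,P in(('w',W),('t',V)):
    P=P.reshape(-1,3);P=P[(abs(P[:,0]-.589)<.04)&(abs(P[:,1]+.323)<.04)]
    for lo,hi in((.045,.058),(.074,.09)):
        m=P[(P[:,2]>lo)&(P[:,2]<hi)]
        if len(m)>5:print(n,lo,len(m),cv2.minAreaRect(m[:,:2].astype(np.float32)))
plan([.589,-.323,.15],-22.9)
```

```text
w 0.045 1308 ((0.5901200175285339, -0.3274536430835724), (0.04368193447589874, 0.04431218281388283), 66.614501953125)
w 0.074 364 ((0.5907487273216248, -0.32733678817749023), (0.020131804049015045, 0.018947560340166092), 68.01508331298828)
t 0.045 181 ((0.5897507071495056, -0.32398584485054016), (0.043917927891016006, 0.0439411997795105), 66.71298217773438)
t 0.074 47 ((0.5901345610618591, -0.32379794120788574), (0.018777497112751007, 0.01839970424771309), 61.91789627075195)
pos [ 0.5876 -0.3251  0.2113] rpy [180.   -0.3 -22.8] F [ 0.6 -0.3 -0.6] w 0.498 t 2.35
tool mm [ 0.5 -2.5 61.3] turn 0.1
```

View pics/w1.png

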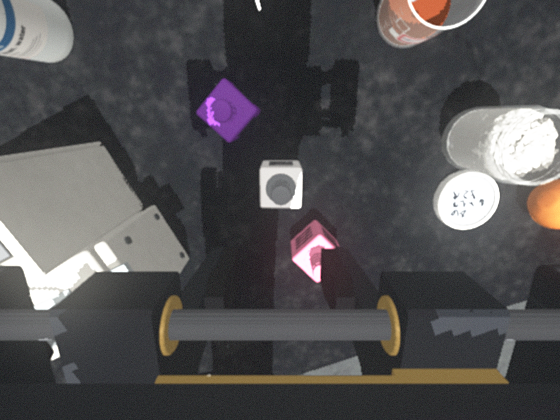

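Call:
servo_tool(steps=[[[3,0,40,0,0.5],[0,0,40,0,0.5],[0,0,40,0,0.5],[0,0,25,0,0.5],[0,0,0,0,0.5],[0,0,0,0,0.5]]])

```text
t: 2.95
eef_pos: [0.5903, -0.3264, 0.0659]
orientation: [180.0, -0.2, -22.9]
contact_force: [0.2, 0.4, 0.5]
gripper_width: 0.498
```

Call:
servo_tool(steps=[[[0,0,0,0,0.1],[0,0,0,0,0.1],[0,0,0,0,0.1],[0,0,0,0,0.1],[0,0,0,0,0.1]]], grip_force=25)

```text
t: 3.45
eef_pos: [0.5894, -0.3264, 0.065]
orientation: [180.0, -0.1, -22.9]
contact_force: [-1.1, -0.9, 6.2]
gripper_width: 0.218
```

Call:
servo_tool(steps=[[[0,0,-40,0,0.1],[0,0,-40,0,0.1],[0,0,-40,0,0.1],[0,0,-40,0,0.1],[0,0,-40,0,0.1],[0,0,-20,0,0.1],[0,0,0,0,0.1]]])

```text
t: 4.15
eef_pos: [0.5903, -0.326, 0.2869]
orientation: [180.0, -0.4, -22.9]
contact_force: [-0.0, -1.0, -1.8]
gripper_width: 0.216
```

Run:
```python
from h import *
s=snap('wrist','w2.png');plan([.670,-.109,.30],3.55)
```

```text
pos [ 0.589  -0.3254  0.2843] rpy [-1.80e+02 -1.00e-01 -2.29e+01] F [ 0.4 -0.9 -2.3] w 0.222 t 4.2
tool mm [  -9.4 -230.9  -15.7] turn -26.4
```

View pics/w2.png

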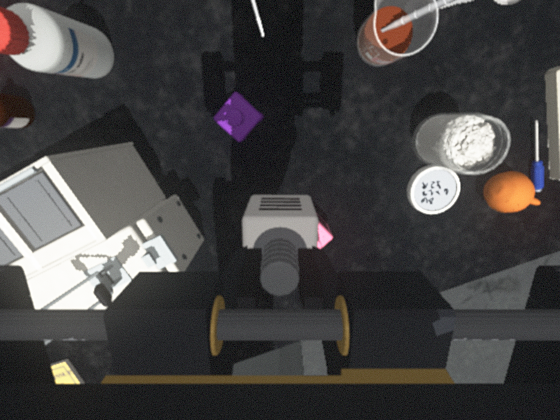

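Run:
```python
from h import *
s=dict(np.load('top0.npz'));W=cloud(s).reshape(-1,3)
m=W[(W[:,2]>.08)&(W[:,0]>.715)&(W[:,1]<.15)]
for y in np.arange(-.3,.1,.02):
    q=m[abs(m[:,1]-y)<.01]
    if len(q):print(round(y,2),q[:,0].min().round(3),q[:,2].max().round(3))
plan([.6657,-.0392,.30],3.55)
```

```text
-0.3 0.853 0.151
-0.28 0.854 0.152
-0.22 0.861 0.186
-0.2 0.847 0.208
-0.18 0.801 0.206
-0.16 0.796 0.198
-0.14 0.797 0.174
-0.12 0.81 0.111
-0.04 0.806 0.103
-0.02 0.806 0.11
0.02 0.848 0.112
pos [ 0.589  -0.3254  0.2843] rpy [-1.80e+02 -1.00e-01 -2.29e+01] F [ 0.4 -0.9 -2.3] w 0.222 t 4.2
tool mm [ -40.5 -293.5  -15.7] turn -26.4
```

Call:
servo_tool(steps=[[[-5,-37,-2,0,0.1],[-5,-37,-2,0,0.1],[-5,-37,-2,0,0.1],[-5,-37,-2,0,0.1],[-5,-37,-2,0,0.1],[-5,-37,-2,0,0.1],[-5,-37,0,0,0.1],[-5,-35,0,0,0.1]]])

```text
t: 5.0
eef_pos: [0.6649, -0.0369, 0.2926]
orientation: [179.9, 0.3, -22.8]
contact_force: [0.8, -0.2, -1.9]
gripper_width: 0.216
```

Call:
servo_tool(steps=[[[0,0,0,-7,0.1],[0,0,0,-7,0.1],[0,0,0,-7,0.1],[0,0,0,-5.4,0.1],[0,0,0,0,0.1],[0,0,0,0,0.1]]])

```text
t: 5.6
eef_pos: [0.6652, -0.039, 0.2937]
orientation: [-180.0, 0.2, 3.4]
contact_force: [0.0, 0.6, -2.2]
gripper_width: 0.215
```

Run:
```python
from h import *
s=snap('wrist','w3.png');plan([.6657,-.0392,.25],3.55)
W=cloud(s);P=W.reshape(-1,3)
m=P[(P[:,2]>.158)&(P[:,2]<.17)&(P[:,0]>.6)];print(len(m));r=cv2.minAreaRect(m[:,:2].astype(np.float32));print(r)
```

```text
pos [ 0.6654 -0.039   0.2942] rpy [-180.     0.2    3.4] F [-0.2  0.2 -1.7] w 0.218 t 5.65
tool mm [ 0.3  0.2 44.2] turn -0.1
23048
((0.715981662273407, -0.009999170899391174), (0.2076522707939148, 0.31231898069381714), 3.6592490673065186)
```

View pics/w3.png

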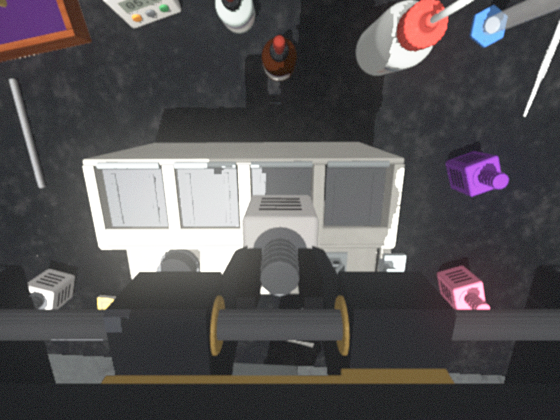

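Run:
```python
from h import *
import math
s=snap('wrist')
a=math.radians(3.55);ex=np.array([math.cos(a),math.sin(a)]);ey=np.array([-ex[1],ex[0]])
c=np.array([.657,-.0047])+.0065*ex
im=cv2.resize(s['color'],None,fx=2,fy=2)
for k in range(4):
    p=c+(-.105+.07*k)*ey
    for dx,dy in((0,0),(.03,.03),(.03,-.03),(-.03,.03),(-.03,-.03)):
        q=p+dx*ex+dy*ey;u,v=proj(s,[*q,.165]);cv2.circle(im,(int(u*2+1),int(v*2+1)),3,(0,0,255),-1)
cv2.imwrite('pics/w3p.png',im[240:560,130:850])
```

```text
(no output)
```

View pics/w3p.png

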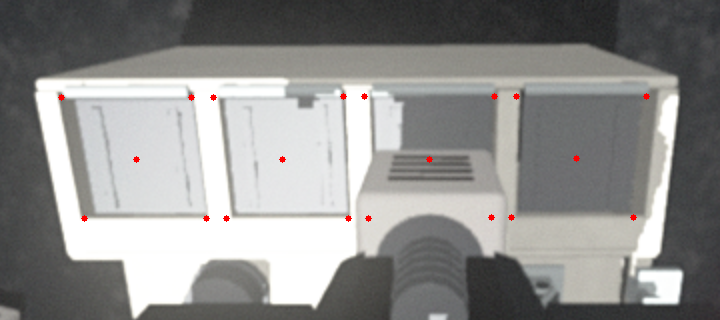

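Call:
servo_tool(steps=[[[0,0,40,0,0.1],[0,0,20,0,0.1],[0,0,10,0,0.1],[0,0,10,0,0.1],[0,0,10,0,0.1],[0,0,10,0,0.1],[0,0,10,0,0.1],[0,0,10,0,0.1],[0,0,5,0,0.1],[0,0,0,0,0.1]]])

```text
t: 6.7
eef_pos: [0.6653, -0.039, 0.1693]
orientation: [-180.0, 0.1, 3.5]
contact_force: [-2.1, 0.7, -1.5]
gripper_width: 0.214
```

Run:
```python
from h import *
s=snap('wrist','w4.png');plan([.6657,-.0392,.25],3.55)
```

```text
pos [ 0.6656 -0.0391  0.1699] rpy [1.8e+02 1.0e-01 3.5e+00] F [-2.8  0.  -2.2] w 0.217 t 6.75
tool mm [  0.1   0.1 -80.1] turn -0.0
```

View pics/w4.png

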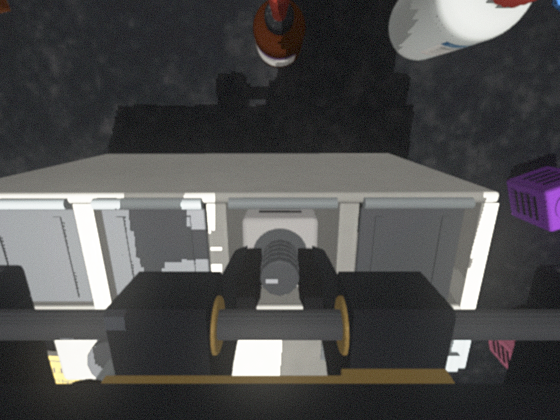

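Call:
servo_tool(steps=[[[0,0,2,0,0.1],[0,0,0,0,0.3],[0,0,0,0,0.4],[0,0,0,0,0.4],[0,0,-20,0,0.4],[0,0,-25,0,0.0],[0,0,0,0,0.0],[0,0,0,0,0.0],[0,0,0,0,0.0],[0,0,0,0,0.0]]])

```text
t: 7.75
eef_pos: [0.6655, -0.039, 0.2126]
orientation: [-180.0, 0.1, 3.5]
contact_force: [-0.1, 0.3, -0.8]
gripper_width: 0.006
```

Run:
```python
from h import *
s=snap('wrist','w5.png');plan([.6657,-.0392,.25],3.55)
for n in('wrist','top'):
    W=cloud(snap(n)).reshape(-1,3);m=W[(abs(W[:,0]-.6657)<.03)&(abs(W[:,1]+.0392)<.03)]
    q=m[(m[:,2]>.169)&(m[:,2]<.2)];print(n,len(q),q.mean(0) if len(q) else 0,q[:,2].max() if len(q) else m[:,2].max())
```

```text
pos [ 0.6656 -0.039   0.2127] rpy [-1.8e+02  1.0e-01  3.5e+00] F [-0.  -0.1  0.2] w 0.006 t 7.8
tool mm [  0.1   0.2 -37.3] turn -0.0
wrist 0 0 0.3185003995541168
top 0 0 0.613533315430606
```

View pics/w5.png

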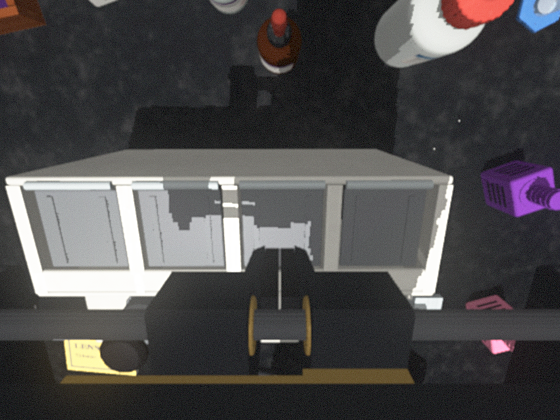

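Run:
```python
from h import *
s=snap('wrist');W=cloud(s)
print(W[185:250:8,280].round(3)); print(W[185:265:8,80].round(3))
t=snap('side');cv2.imwrite('pics/s5.png',cv2.resize(t['color'][150:350,200:420],None,fx=3,fy=3))
```

```text
[[ 0.699 -0.037  0.168]
 [ 0.693 -0.038  0.162]
 [ 0.687 -0.038  0.162]
 [ 0.681 -0.039  0.162]
 [ 0.675 -0.039  0.162]
 [ 0.669 -0.039  0.161]
 [ 0.663 -0.04   0.162]
 [   nan    nan    nan]
 [ 0.676 -0.039  0.214]]
[[0.692 0.092 0.169]
 [0.684 0.098 0.161]
 [0.678 0.098 0.162]
 [0.672 0.099 0.161]
 [0.667 0.1   0.162]
 [0.66  0.101 0.161]
 [0.654 0.102 0.161]
 [0.648 0.103 0.161]
 [0.642 0.103 0.161]
 [0.636 0.104 0.162]]
```

View pics/s5.png

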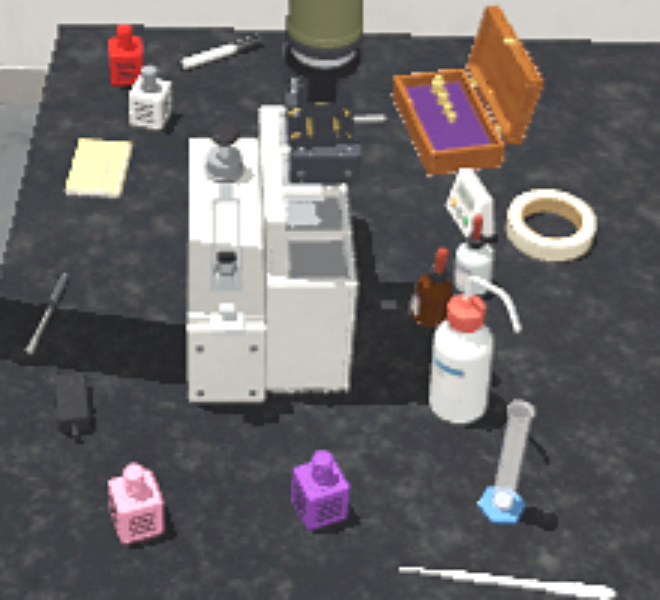

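Flap 2 reads 0.162 across, the same as the untouched flaps. It is shut and the cartridge has dropped in. Now the second cartridge, re-measuring it first.

Call:
servo_tool(steps=[[[0,0,-40,0,0.5],[0,0,-40,0,0.5],[0,0,0,0,0.5]]])

```text
t: 8.3
eef_pos: [0.6697, -0.039, 0.2999]
orientation: [180.0, -0.7, 3.5]
contact_force: [0.5, -0.6, -0.7]
gripper_width: 0.254
```

```bash
cat >> h.py <<'E'
def cart(n,x,y,r=.05):
    P=cloud(snap(n)).reshape(-1,3);P=P[(abs(P[:,0]-x)<r)&(abs(P[:,1]-y)<r)]
    for lo,hi in((.045,.058),(.074,.09)):
        m=P[(P[:,2]>lo)&(P[:,2]<hi)]
        if len(m)>5:print(n,lo,len(m),cv2.minAreaRect(m[:,:2].astype(np.float32)))
E
python3 - <<'E'
from h import *
cart('top',.453,.316);plan([.453,.316,.25],-14.6)
E
```

```text
top 0.045 196 ((0.4534717798233032, 0.31601735949516296), (0.04468104615807533, 0.043649639934301376), 75.43572998046875)
top 0.074 51 ((0.45431169867515564, 0.3152216076850891), (0.019594471901655197, 0.018147215247154236), 5.828011989593506)
pos [ 0.668  -0.039   0.2969] rpy [180.   -0.4   3.5] F [ 0.4  0.4 -0.1] w 0.297 t 8.35
tool mm [-192.8 -367.5   46.9] turn 18.1
```

Call:
servo_tool(steps=[[[-19,-37,0,0,0.5],[-19,-37,0,0,0.5],[-19,-37,0,0,0.5],[-19,-37,0,0,0.5],[-19,-37,0,0,0.5],[-19,-37,0,0,0.5],[-19,-37,0,0,0.5],[-19,-37,0,0,0.5],[-19,-37,0,0,0.5],[-19,-34,0,0,0.5]]])

```text
t: 9.35
eef_pos: [0.4521, 0.3168, 0.2925]
orientation: [179.9, 0.1, 3.6]
contact_force: [-0.2, 0.5, 0.7]
gripper_width: 0.499
```

Call:
servo_tool(steps=[[[0,0,40,6,0.5],[0,0,40,6,0.5],[0,0,10,6,0.5],[0,0,0,0,0.5],[0,0,0,0,0.5]]])

```text
t: 9.85
eef_pos: [0.4537, 0.3155, 0.2034]
orientation: [180.0, 0.0, -14.3]
contact_force: [-0.5, -0.1, 0.8]
gripper_width: 0.497
```

Run:
```python
from h import *
snap('wrist','w6.png');cart('wrist',.453,.316);cart('top',.453,.316);plan([.453,.316,.066],-14.6)
```

```text
wrist 0.045 1294 ((0.4538497030735016, 0.3138062357902527), (0.04399843141436577, 0.04395530745387077), 75.29600524902344)
wrist 0.074 375 ((0.45407944917678833, 0.3138114809989929), (0.01999390684068203, 0.0199568010866642), 76.48856353759766)
top 0.045 13 ((0.44764041900634766, 0.29587388038635254), (0.0021679713390767574, 0.04027048498392105), 74.68267822265625)
pos [0.4545 0.3159 0.2046] rpy [-1.799e+02 -1.000e-01 -1.440e+01] F [ 0.3 -0.  -0.2] w 0.499 t 10.0
tool mm [ -1.5   0.3 138.6] turn 0.2
```

View pics/w6.png

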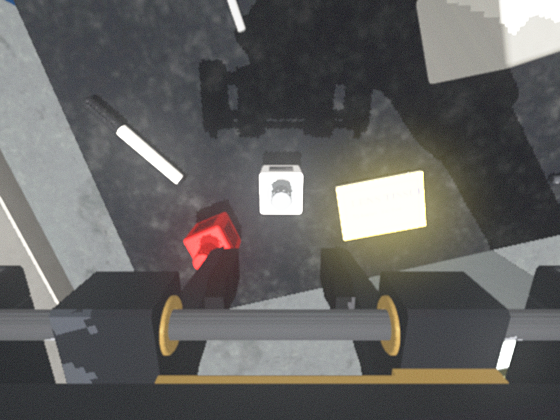

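Call:
servo_tool(steps=[[[0,1,40,0,0.5],[0,0,40,0,0.5],[0,0,40,0,0.5],[0,0,18,0,0.5],[0,0,0,0,0.5],[0,0,0,0,0.5]]])

```text
t: 10.6
eef_pos: [0.4544, 0.315, 0.0666]
orientation: [-179.9, -0.0, -14.5]
contact_force: [-0.7, -0.0, -0.1]
gripper_width: 0.499
```

Call:
servo_tool(steps=[[[0,0,0,0,0.1],[0,0,0,0,0.1],[0,0,0,0,0.1],[0,0,0,0,0.1],[0,0,0,0,0.1]]], grip_force=25)

```text
t: 11.1
eef_pos: [0.4541, 0.3145, 0.0665]
orientation: [-180.0, -0.1, -14.5]
contact_force: [-0.8, -1.8, 5.4]
gripper_width: 0.223
```

Call:
servo_tool(steps=[[[0,0,-40,0,0.1],[0,0,-40,0,0.1],[0,0,-40,0,0.1],[0,0,-40,0,0.1],[0,0,-40,0,0.1],[0,0,-40,0,0.1],[0,0,0,0,0.1]]])

```text
t: 11.8
eef_pos: [0.4561, 0.3165, 0.311]
orientation: [-179.5, -0.4, -14.5]
contact_force: [1.8, 0.9, -1.0]
gripper_width: 0.217
```

Run:
```python
from h import *
snap('wrist','w7.png');plan([.6613,.0306,.30],3.55)
```

```text
pos [0.4547 0.3154 0.308 ] rpy [-179.7   -0.2  -14.5] F [ 0.5 -0.3 -2.1] w 0.212 t 11.85
tool mm [271.3 224.1   8. ] turn -18.0
```

View pics/w7.png

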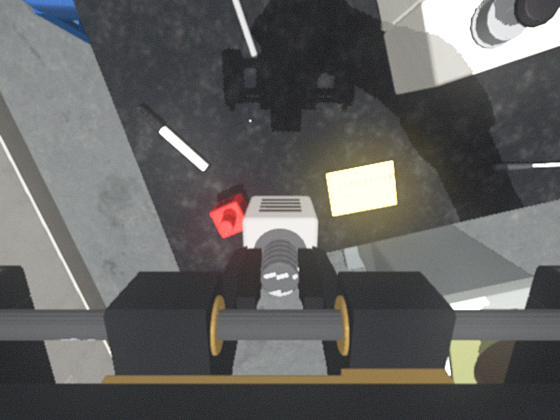

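Call:
servo_tool(steps=[[[30,25,0,0,0.1],[30,25,0,0,0.1],[30,25,0,0,0.1],[30,25,0,0,0.1],[30,25,0,0,0.1],[30,25,0,0,0.1],[30,25,0,0,0.1],[30,25,0,0,0.1],[31,24,0,0,0.1]]])

```text
t: 12.75
eef_pos: [0.6594, 0.0284, 0.3031]
orientation: [179.9, 0.3, -14.5]
contact_force: [-0.2, 0.7, -1.6]
gripper_width: 0.217
```

Call:
servo_tool(steps=[[[0,0,0,-6,0.1],[0,0,0,-6,0.1],[0,0,0,-6,0.1],[0,0,0,0,0.1],[0,0,0,0,0.1]]])

```text
t: 13.25
eef_pos: [0.6593, 0.0299, 0.304]
orientation: [180.0, 0.2, 3.4]
contact_force: [-0.6, -0.6, -1.7]
gripper_width: 0.222
```

Run:
```python
from h import *
snap('wrist','w8.png');plan([.6613,.0306,.167],3.55)
```

```text
pos [0.6594 0.03   0.3045] rpy [1.8e+02 1.0e-01 3.4e+00] F [-0.2  0.1 -2.2] w 0.215 t 13.3
tool mm [  1.9  -0.5 137.5] turn -0.1
```

View pics/w8.png

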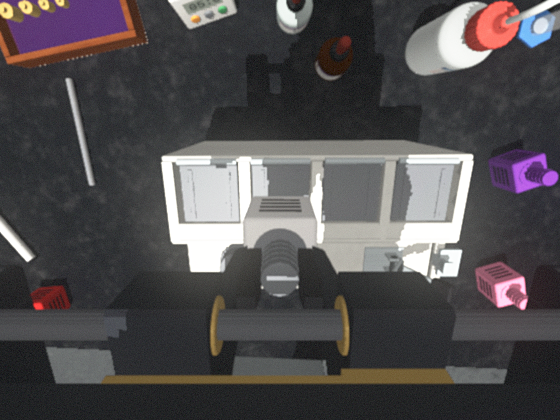

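Call:
servo_tool(steps=[[[2,0,40,0,0.1],[0,0,30,0,0.1],[0,0,10,0,0.1],[0,0,10,0,0.1],[0,0,10,0,0.1],[0,0,10,0,0.1],[0,0,10,0,0.1],[0,0,10,0,0.1],[0,0,7,0,0.1],[0,0,0,0,0.1]]])

```text
t: 14.3
eef_pos: [0.661, 0.03, 0.167]
orientation: [180.0, 0.2, 3.5]
contact_force: [-2.8, -0.2, -1.7]
gripper_width: 0.216
```

Call:
servo_tool(steps=[[[0,0,0,0,0.1],[0,0,0,0,0.3],[0,0,0,0,0.4],[0,0,0,0,0.4],[0,0,-20,0,0.4],[0,0,-25,0,0.4],[0,0,0,0,0.4]]])

```text
t: 15.0
eef_pos: [0.6651, 0.0304, 0.2177]
orientation: [-180.0, -0.5, 3.5]
contact_force: [-0.3, 0.1, 0.5]
gripper_width: 0.4
```

Run:
```python
from h import *
s=snap('wrist','w9.png');plan([.6613,.0306,.167],3.55)
W=cloud(s);print(W[180:265:8,280].round(3))
```

```text
pos [0.6638 0.0303 0.2158] rpy [-180.    -0.3    3.5] F [-0.  -0.7 -0.4] w 0.402 t 15.05
tool mm [-2.5 -0.4 48.8] turn -0.0
[[0.7   0.032 0.164]
 [0.696 0.032 0.168]
 [0.686 0.031 0.152]
 [0.675 0.03  0.134]
 [0.672 0.03  0.144]
 [0.666 0.03  0.148]
 [0.67  0.03  0.176]
 [0.665 0.03  0.178]
 [0.661 0.03  0.181]
 [0.656 0.029 0.184]
 [0.637 0.028 0.156]]
```

View pics/w9.png

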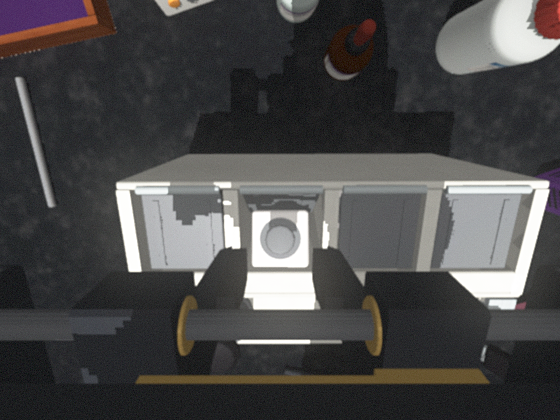

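Call:
servo_tool(steps=[[[0,0,0,0,0.0],[0,0,0,0,0.0],[0,0,0,0,0.0],[0,0,15,0,0.0],[0,0,10,0,0.0],[0,0,5,0,0.0],[0,0,8,0,0.0],[0,0,8,0,0.0],[0,0,8,0,0.0]]])

```text
t: 15.95
eef_pos: [0.662, 0.0301, 0.1592]
orientation: [180.0, 0.0, 3.5]
contact_force: [-0.0, -0.3, -0.5]
gripper_width: 0.007
```

Call:
servo_tool(steps=[[[0,0,8,0,0.0],[0,0,8,0,0.0],[0,0,8,0,0.0],[0,0,8,0,0.0],[0,0,4,0,0.0],[0,0,0,0,0.0]]])

```text
t: 16.55
eef_pos: [0.6612, 0.0301, 0.123]
orientation: [180.0, 0.1, 3.5]
contact_force: [-2.2, -0.1, 0.8]
gripper_width: 0.001
```

Call:
servo_tool(steps=[[[0,0,-30,0,0.0],[0,0,-40,0,0.0],[0,0,-40,0,0.0],[0,0,-40,0,0.0],[0,0,0,0,0.0]]])

```text
t: 17.05
eef_pos: [0.6662, 0.0305, 0.2806]
orientation: [-180.0, -0.8, 3.5]
contact_force: [0.1, 0.2, 0.1]
gripper_width: 0.002
```

Run:
```python
from h import *
s=snap('wrist','w10.png');plan([.6613,.0306,.167],3.55)
W=cloud(s);P=W.reshape(-1,3)
for c in((.670,-.109),(.6657,-.0392),(.6613,.0306),(.657,.1005)):
    m=P[(abs(P[:,0]-c[0])<.02)&(abs(P[:,1]-c[1])<.02)];print(len(m),np.nanpercentile(m[:,2],[5,50,95]).round(3))
```

```text
pos [0.6644 0.0303 0.2773] rpy [-180.    -0.5    3.5] F [ 0.2 -0.3 -0.2] w 0.003 t 17.1
tool mm [ -3.1  -0.5 110.3] turn -0.0
1808 [0.161 0.162 0.163]
3947 [0.161 0.346 0.359]
5656 [0.161 0.3   0.354]
3933 [0.161 0.346 0.359]
```

View pics/w10.png

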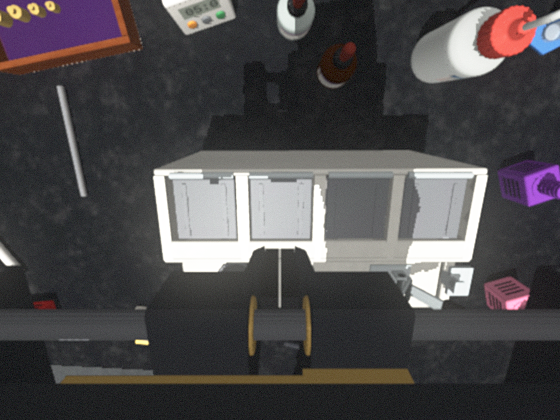

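All four flaps read shut. Next I look at the latch from close up.

Call:
servo_tool(steps=[[[-40,28,-5,0,0.0],[-40,28,-5,0,0.0],[-40,28,-5,0,0.0],[-30,28,-5,0,0.0],[0,0,0,0,0.0],[0,0,0,0,0.0]]])

```text
t: 17.7
eef_pos: [0.5187, -0.0916, 0.2932]
orientation: [-180.0, 0.0, 3.4]
contact_force: [0.5, 0.3, 0.2]
gripper_width: 0.001
```

Run:
```python
from h import *
s=snap('wrist','w11.png');plan([.5,-.08,.3],3.55)
np.savez('w11.npz',**s)
W=cloud(s);P=W.reshape(-1,3)
a=np.radians(3.55);ex=np.array([np.cos(a),np.sin(a)]);ey=np.array([-ex[1],ex[0]])
# box frame: lid centre (43.5,?) 
m=P[(P[:,2]>.124)&(P[:,0]<.605)&(P[:,0]>.53)&(P[:,1]<-.03)&(P[:,1]>-.2)&(P[:,2]<.25)]
O=np.array([.657,-.0047])
b=np.c_[(m[:,:2]-O)@ex*1000+43.5,(m[:,:2]-O)@ey*1000,m[:,2]*1000]
im=np.full((500,700,3),255,np.uint8)
for q in b: # side view y vs z
    cv2.circle(im,(int((q[1]+190)*4),int(480-(q[2]-115)*4)),1,(0,0,255) if q[0]<-41 else (255,0,0),-1)
for y in range(-180,-20,20): cv2.putText(im,str(y),((y+190)*4,495),0,.4,0)
for z in range(120,230,20): cv2.putText(im,str(z),(0,480-(z-115)*4),0,.4,0)
cv2.imwrite('pics/lat.png',im)
im=np.full((400,700,3),255,np.uint8)
for q in b: cv2.circle(im,(int((q[1]+190)*4),int(390-(q[0]+90)*4)),1,(int(max(0,min(255,(q[2]-120)*2.5))),0,int(255-max(0,min(255,(q[2]-120)*2.5)))),-1)
for y in range(-180,-20,20): cv2.putText(im,str(y),((y+190)*4,395),0,.4,0)
for z in range(-80,0,20): cv2.putText(im,str(z),(0,390-(z+90)*4),0,.4,0)
cv2.imwrite('pics/lat2.png',im)
```

```text
pos [ 0.5196 -0.0903  0.2932] rpy [-180.     0.     3.6] F [ 0.6 -0.4  0.1] w 0.004 t 17.75
tool mm [-18.9 -11.5  -6.8] turn 0.0
```

View pics/w11.png

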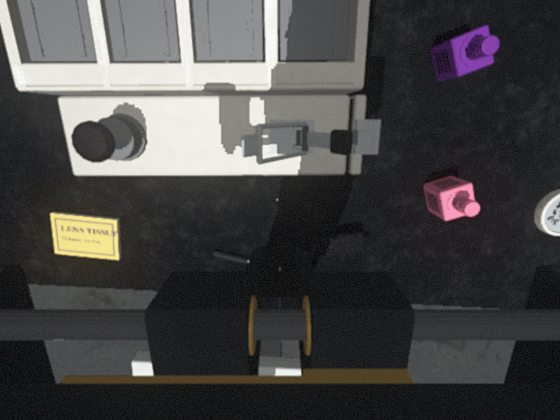

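View pics/lat.png

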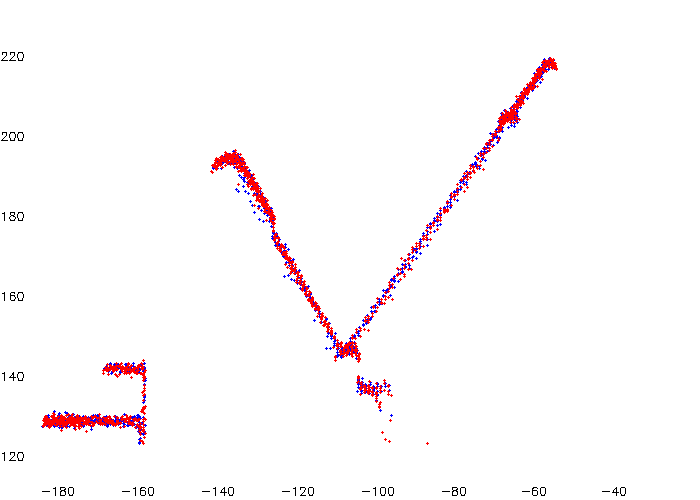

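View pics/lat2.png

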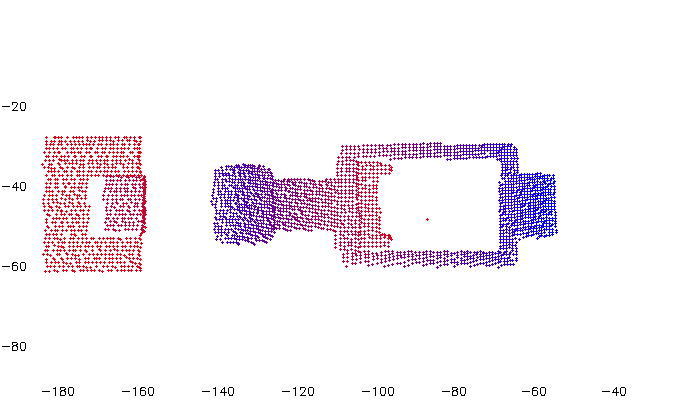

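The latch geometry is clear. The lever line runs up to a tip near box y −140, z 0.194, and the loop bar is at y −66, z 0.205. The centre line is at box x −44.5 and the keeper at y −160 to −168. I will push the loop over from its +y side with closed fingers.

```bash
cat >> h.py <<'E'
a_=np.radians(3.55);ex=np.array([np.cos(a_),np.sin(a_)]);ey=np.array([-ex[1],ex[0]]);O=np.array([.657,-.0047])
def b2w(x,y,z): return np.r_[O+(x-43.5)/1000*ex+y/1000*ey,z/1000]
def w2b(p): p=np.asarray(p);d=p[...,:2]-O;return np.stack([d@ex*1000+43.5,d@ey*1000,p[...,2]*1000],-1)
def latch(f,n='wrist'):
    P=cloud(snap(n)).reshape(-1,3);b=w2b(P[~np.isnan(P[:,0])])
    b=b[(b[:,0]<-20)&(b[:,0]>-70)&(b[:,1]<10)&(b[:,1]>-220)&(b[:,2]>110)&(b[:,2]<250)]
    im=np.full((560,800,3),255,np.uint8)
    for q in b: cv2.circle(im,(int((q[1]+210)*3.6),int(540-(q[2]-105)*3.6)),1,(255,0,0) if abs(q[0]+44.5)>11 else (0,0,255),-1)
    for y in range(-200,10,20): cv2.putText(im,str(y),(int((y+210)*3.6),555),0,.4,0)
    for z in range(120,250,20): cv2.putText(im,str(z),(0,int(540-(z-105)*3.6)),0,.4,0)
    cv2.imwrite('pics/'+f,im)
E
python3 - <<'E'
from h import *
print(w2b(ctrl.observe()['eef_pos']))
plan(b2w(-44.5,-22,207),3.55)
E
```

```text
[-98.98171745 -76.93624877 293.16187141]
pos [ 0.5196 -0.0903  0.2932] rpy [-180.     0.     3.6] F [ 0.6 -0.4  0.1] w 0.004 t 17.75
tool mm [ 54.5 -54.9  86.2] turn 0.0
```

Call:
servo_tool(steps=[[[14,-28,0,0,0],[40,-27,0,0,0],[0,0,43,0,0],[0,0,43,0,0],[0,0,0,0,0],[0,8,0,0,0],[0,8,0,0,0],[0,8,0,0,0],[0,8,0,0,0],[0,8,0,0,0]]])

```text
t: 18.75
eef_pos: [0.5728, -0.0738, 0.2088]
orientation: [180.0, -0.1, 3.5]
contact_force: [-0.7, -0.8, 0.3]
gripper_width: 0.006
```

Run:
```python
from h import *
plan(b2w(-44.5,-130,207),3.55)
s=snap('side');cv2.imwrite('pics/s12.png',cv2.resize(s['color'][180:300,230:350],None,fx=5,fy=5))
```

```text
pos [ 0.5728 -0.0738  0.2088] rpy [ 1.8e+02 -1.0e-01  3.5e+00] F [-0.7 -0.8  0.3] w 0.006 t 18.75
tool mm [ 0.4 66.2  1.8] turn -0.1
```

View pics/s12.png

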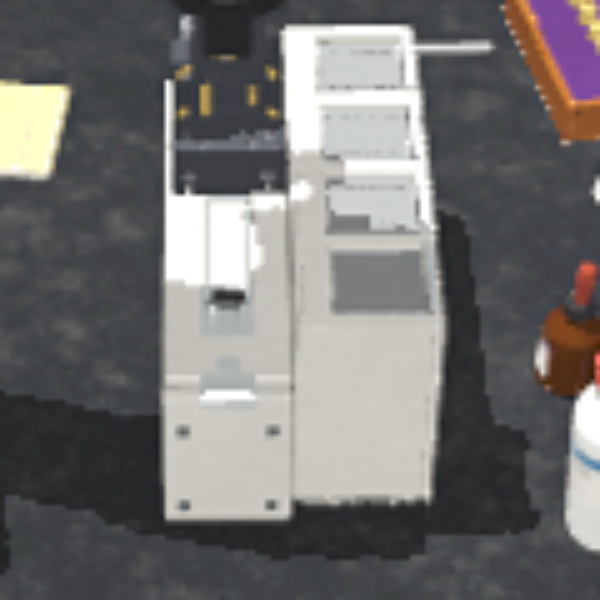

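Call:
servo_tool(steps=[[[0,8,0,0,0],[0,8,0,0,0],[0,8,0,0,0],[0,8,0,0,0],[0,6,0,0,0],[0,0,0,0,0],[0,0,0,0,0]]])

```text
t: 19.5
eef_pos: [0.5745, -0.1104, 0.2077]
orientation: [-180.0, 0.0, 3.5]
contact_force: [-0.1, 0.9, 0.7]
gripper_width: 0.002
```

Run:
```python
from h import *
plan(b2w(-44.5,-130,207),3.55)
s=snap('side');cv2.imwrite('pics/s13.png',cv2.resize(s['color'][180:300,230:350],None,fx=5,fy=5));latch('l13.png','side')
```

```text
pos [ 0.5745 -0.1104  0.2077] rpy [-180.     0.     3.5] F [-0.1  0.9  0.7] w 0.002 t 19.5
tool mm [ 0.8 29.6  0.7] turn -0.0
```

View pics/s13.png

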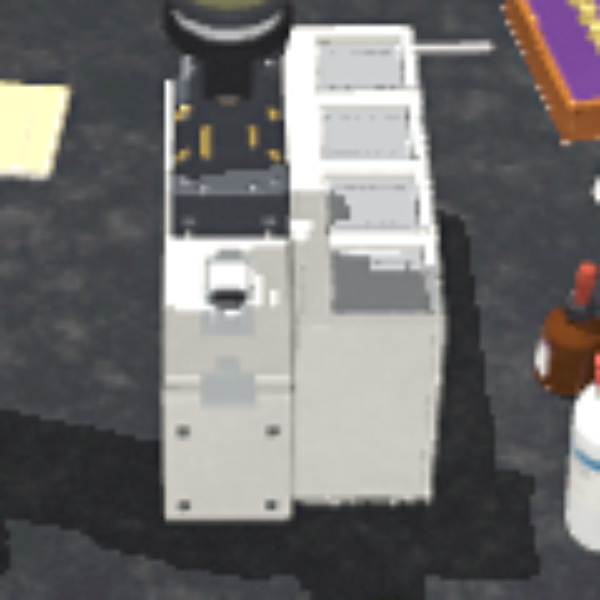

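View pics/l13.png

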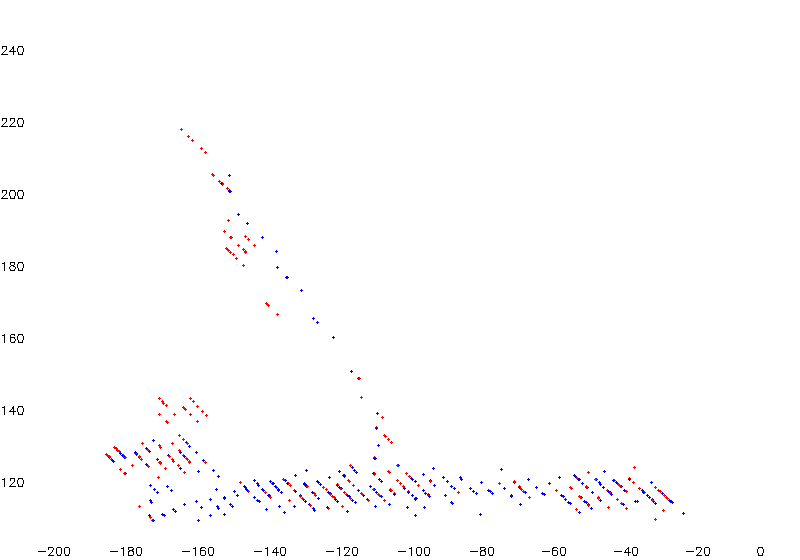

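Call:
servo_tool(steps=[[[0,0,0,0,0],[0,0,0,0,0],[0,0,0,0,0],[0,0,0,0,0]]])

```text
t: 20.0
eef_pos: [0.5746, -0.1104, 0.2077]
orientation: [180.0, -0.0, 3.5]
contact_force: [0.4, -0.3, -0.5]
gripper_width: 0.004
```

Run:
```python
from h import *
plan(b2w(-44.5,-130,207),3.55)
s=snap('side');cv2.imwrite('pics/s14.png',cv2.resize(s['color'][180:300,230:350],None,fx=5,fy=5));latch('l14.png','side')
```

```text
pos [ 0.5746 -0.1104  0.2077] rpy [180.   -0.    3.5] F [ 0.4 -0.3 -0.5] w 0.004 t 20.0
tool mm [ 0.8 29.6  0.7] turn -0.0
```

View pics/s14.png

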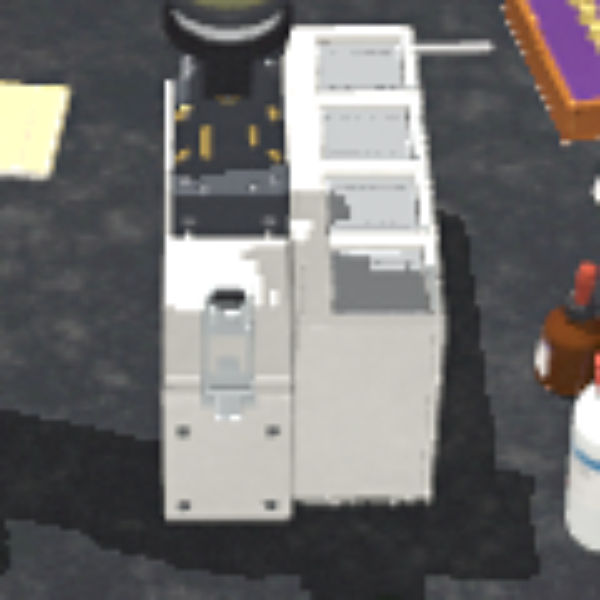

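View pics/l14.png

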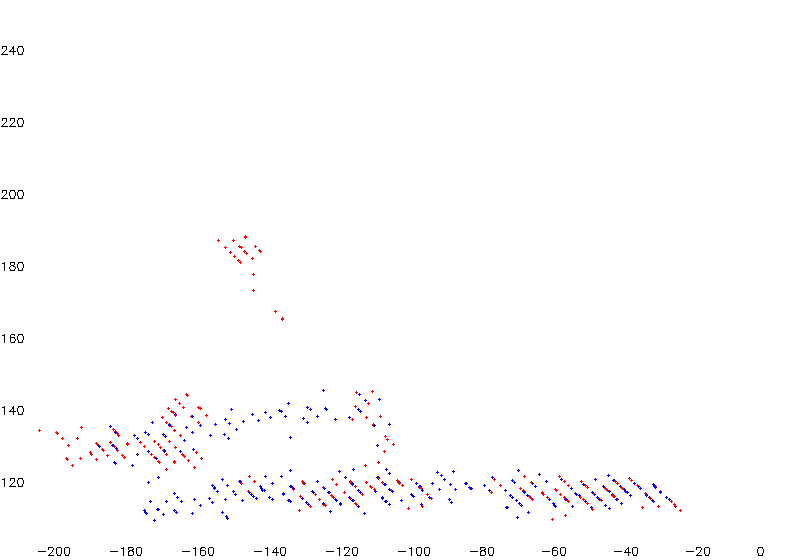

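The loop has fallen over the keeper, with its bar near y −180 outside the hook. Now I go round to the −y side of the lever handle.

Call:
servo_tool(steps=[[[0,0,-30,0,0],[0,0,-30,0,0],[0,30,0,0,0],[0,30,0,0,0],[0,30,0,0,0],[0,0,0,0,0]]])

```text
t: 20.7
eef_pos: [0.5792, -0.2066, 0.2676]
orientation: [179.8, 0.0, 3.1]
contact_force: [-0.6, -0.1, -0.9]
gripper_width: 0.001
```

Call:
servo_tool(steps=[[[0,0,30,0,0],[0,0,30,0,0],[0,0,30,0,0],[0,0,6,0,0],[0,0,0,0,0],[0,0,0,0,0]]])

```text
t: 21.3
eef_pos: [0.5812, -0.2003, 0.1731]
orientation: [180.0, -0.1, 3.5]
contact_force: [-0.9, -0.1, -0.1]
gripper_width: 0.005
```

Run:
```python
from h import *
plan(b2w(-44.5,-190,172),3.55);print(w2b(ctrl.observe()['eef_pos']))
s=snap('side');cv2.imwrite('pics/s15.png',cv2.resize(s['color'][180:300,230:350],None,fx=5,fy=5));latch('l15.png','top')
s=snap('top');cv2.imwrite('pics/t15.png',cv2.resize(s['color'][140:240,220:370],None,fx=5,fy=5))
```

```text
pos [ 0.5812 -0.2003  0.1731] rpy [ 1.8e+02 -1.0e-01  3.5e+00] F [-0.9 -0.1 -0.1] w 0.005 t 21.3
tool mm [-0.2 -0.5  1.1] turn -0.0
[ -44.27606549 -190.52864829  173.07375382]
```

View pics/s15.png

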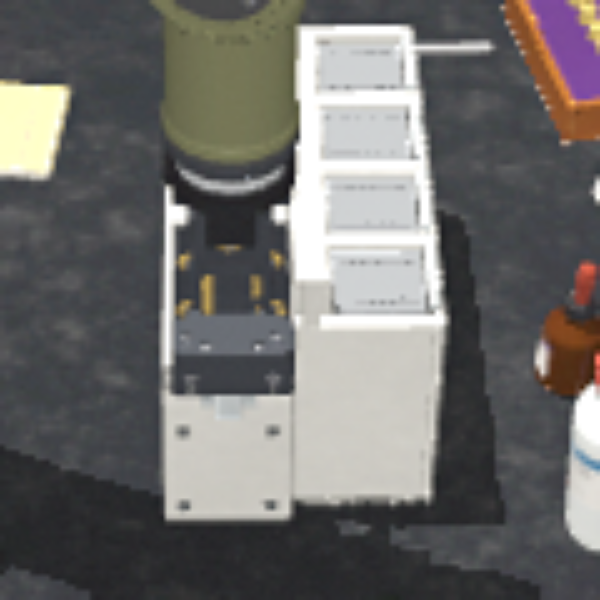

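View pics/t15.png

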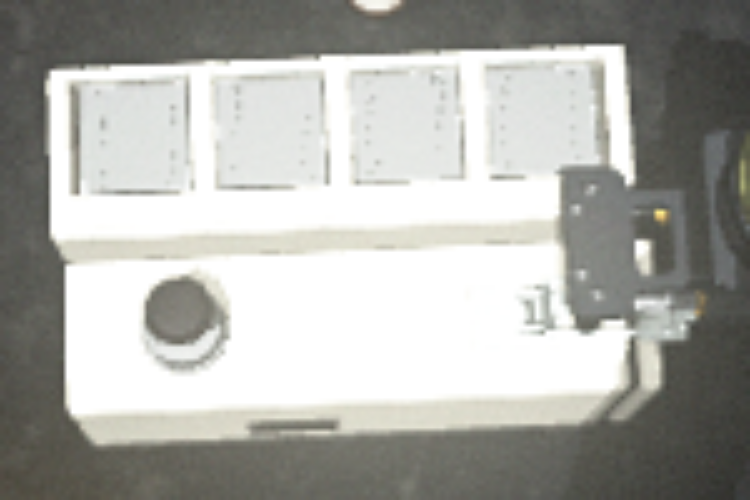

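Call:
servo_tool(steps=[[[0,-10,0,0,0],[0,-10,0,0,0],[0,-10,0,0,0],[0,-10,0,0,0],[0,-10,0,0,0],[0,-10,0,0,0],[0,-10,0,0,0],[0,-10,0,0,0]]])

```text
t: 22.25
eef_pos: [0.575, -0.1194, 0.1716]
orientation: [-180.0, 0.0, 3.6]
contact_force: [0.3, -0.2, 0.3]
gripper_width: 0.011
```

Run:
```python
from h import *
plan(b2w(-44.5,-80,172),3.55);print(w2b(ctrl.observe()['eef_pos']))
s=snap('side');cv2.imwrite('pics/s16.png',cv2.resize(s['color'][180:300,230:350],None,fx=5,fy=5));latch('l16.png','side')
```

```text
pos [ 0.575  -0.1194  0.1716] rpy [-180.     0.     3.6] F [ 0.3 -0.2  0.3] w 0.011 t 22.25
tool mm [  0.9 -29.4  -0.4] turn 0.0
[ -45.41001187 -109.35521763  171.59451411]
```

View pics/s16.png

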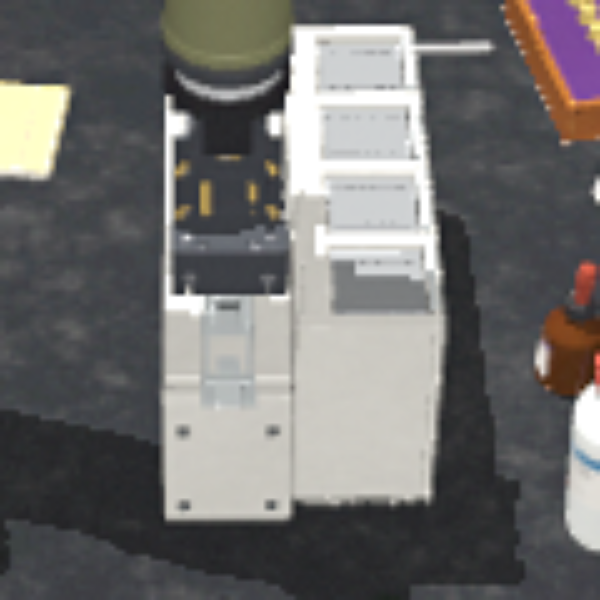

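View pics/l16.png

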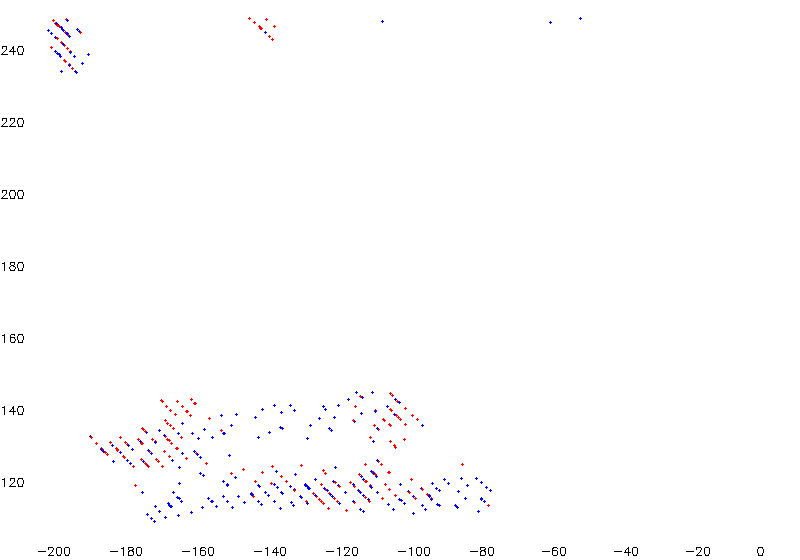

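Call:
servo_tool(steps=[[[0,-8,0,0,0],[0,-8,0,0,0],[0,-8,0,0,0],[0,-8,0,0,0],[0,-8,0,0,0],[0,0,0,0,0]]])

```text
t: 22.95
eef_pos: [0.5728, -0.0787, 0.1718]
orientation: [-179.9, -0.0, 3.7]
contact_force: [0.2, -0.1, -0.0]
gripper_width: 0.004
```

Run:
```python
from h import *
plan(b2w(-44.5,-80,172),3.55);print(w2b(ctrl.observe()['eef_pos']))
s=snap('side');cv2.imwrite('pics/s17.png',cv2.resize(s['color'][180:300,230:350],None,fx=5,fy=5));latch('l17.png','side')
s=snap('top');cv2.imwrite('pics/t17.png',cv2.resize(s['color'][140:240,220:370],None,fx=5,fy=5))
```

```text
pos [ 0.5728 -0.0787  0.1718] rpy [-179.9   -0.     3.7] F [ 0.2 -0.1 -0. ] w 0.004 t 22.95
tool mm [ 0.6 11.4 -0.2] turn 0.1
[-45.11387142 -68.61559191 171.79543258]
```

View pics/s17.png

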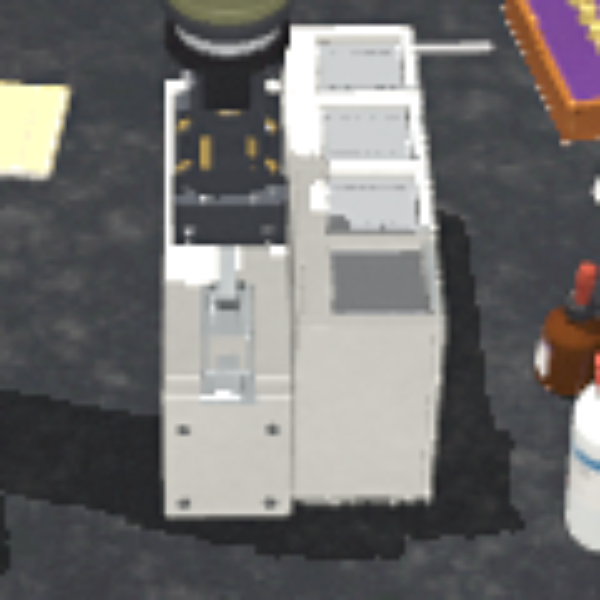

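View pics/t17.png

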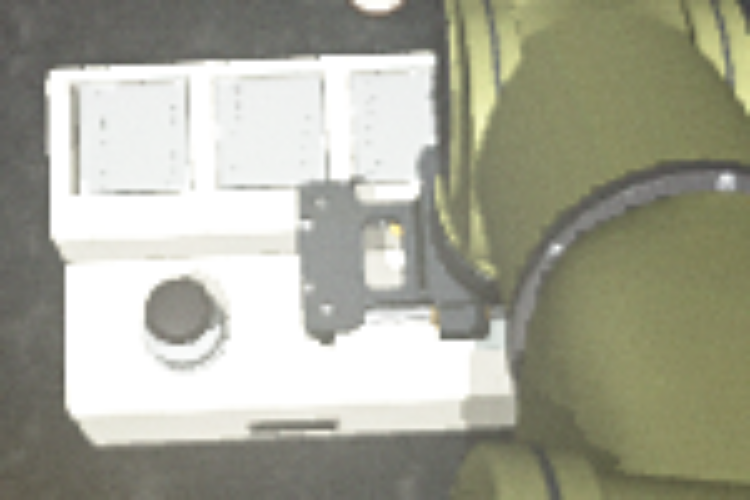

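Call:
servo_tool(steps=[[[0,-6,0,0,0],[0,-5,5,0,0],[0,-4,5,0,0],[0,-3,5,0,0],[0,-2,5,0,0],[0,0,5,0,0],[0,0,5,0,0],[0,0,3,0,0],[0,0,0,0,0]]])

```text
t: 24.0
eef_pos: [0.5712, -0.0608, 0.1382]
orientation: [180.0, 0.1, 3.5]
contact_force: [1.4, -0.5, -0.6]
gripper_width: 0.006
```

Run:
```python
from h import *
plan(b2w(-44.5,-80,172),3.55);print(w2b(ctrl.observe()['eef_pos']))
s=snap('side');cv2.imwrite('pics/s18.png',cv2.resize(s['color'][180:300,230:350],None,fx=5,fy=5))
```

```text
pos [ 0.5712 -0.0608  0.1382] rpy [1.8e+02 1.0e-01 3.5e+00] F [ 1.4 -0.5 -0.6] w 0.006 t 24.0
tool mm [  1.1  29.3 -33.8] turn -0.0
[-45.62717391 -50.69343875 138.16877707]
```

View pics/s18.png

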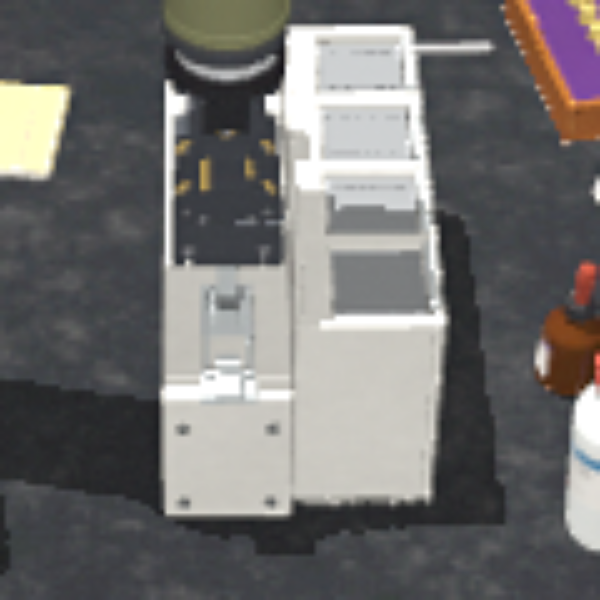

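Call:
servo_tool(steps=[[[0,0,2,0,0],[0,0,0,0,0],[0,0,0,0,0]]])

```text
t: 24.35
eef_pos: [0.5716, -0.0607, 0.1369]
orientation: [180.0, -0.0, 3.5]
contact_force: [0.0, -0.1, 0.0]
gripper_width: 0.007
```

Call:
servo_tool(steps=[[[0,0,-40,0,0],[0,0,-40,0,0],[0,0,-40,0,0],[-30,10,-20,0,0],[-30,10,0,0,0],[0,0,0,0,0],[0,0,0,0,0]]])

```text
t: 25.05
eef_pos: [0.5127, -0.0845, 0.2771]
orientation: [180.0, -0.0, 3.5]
contact_force: [0.8, 0.1, 0.6]
gripper_width: 0.003
```

Run:
```python
from h import *
snap('wrist','w19.png');latch('l19.png')
P=cloud(snap('wrist')).reshape(-1,3);b=w2b(P)
m=b[(b[:,2]>172)&(b[:,2]<190)&(b[:,1]>60)&(b[:,1]<120)&(b[:,0]<-10)];print(len(m),m.mean(0))
plan(b2w(-44.5,-80,172),3.55)
```

```text
1627 [-43.55236804  80.11425699 178.67227554]
pos [ 0.5139 -0.0835  0.2765] rpy [-180.    -0.     3.6] F [-0.5 -1.2  1.1] w 0.012 t 25.2
tool mm [ 59.7  10.2 104.5] turn 0.0
```

View pics/w19.png

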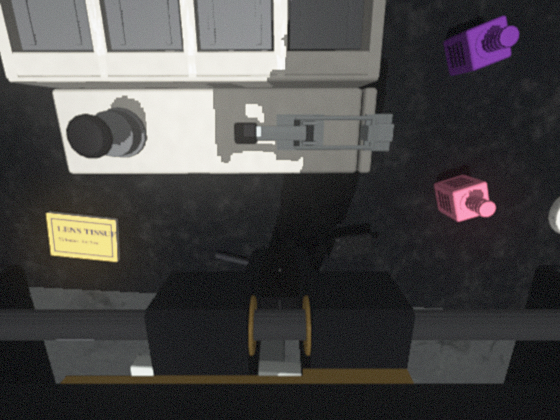

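View pics/l19.png

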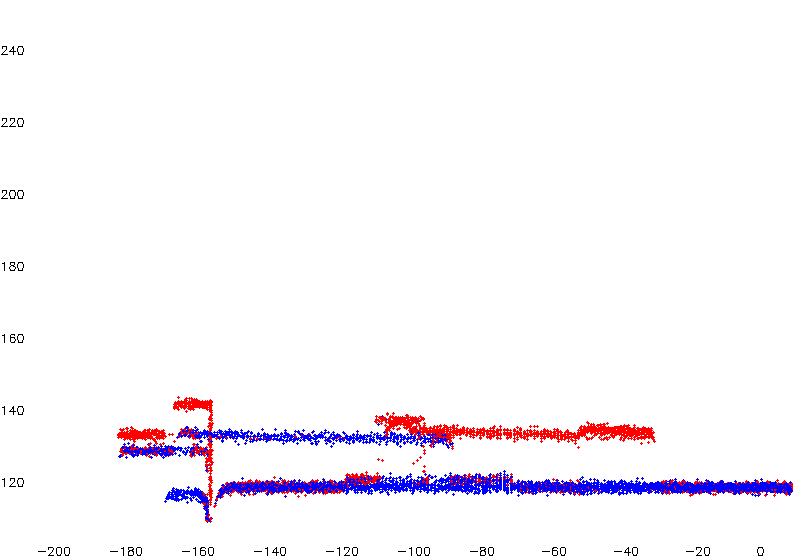

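The lever is level and the loop lies level under the lip. The cover moved about 2.5 mm (keeper inner face −158 to −155.5), so it is clamped. Now the pump.

Run:
```python
from h import *
for n in('wrist','top'):
    P=cloud(snap(n)).reshape(-1,3);b=w2b(P)
    m=b[(b[:,2]>175)&(b[:,2]<190)&(b[:,1]>50)&(b[:,1]<130)&(b[:,0]<-10)];print(n,len(m),cv2.minEnclosingCircle(m[:,:2].astype(np.float32)),np.percentile(m[:,2],[5,50,95]))
plan(b2w(-44,82.5,200),3.55)
```

```text
wrist 1532 ((-44.31844711303711, 82.6152114868164), 17.88208770751953) [176.02445782 179.38490868 180.95066894]
top 152 ((-44.64542007446289, 85.19249725341797), 17.56216049194336) [176.15418971 179.10524191 182.15410373]
pos [ 0.5136 -0.0836  0.2763] rpy [-180.    -0.     3.6] F [-0.3  0.2 -0.1] w 0.004 t 25.3
tool mm [  60.6 -152.3   76.3] turn 0.0
```

Call:
servo_tool(steps=[[[20,-50,0,0,0],[20,-50,0,0,0],[20,-50,0,0,0],[0,-4,30,0,0],[0,0,30,0,0],[0,0,15,0,0],[0,0,0,0,0],[0,0,5,0,0],[0,0,5,0,0],[0,0,5,0,0]]])

```text
t: 26.3
eef_pos: [0.5603, 0.0622, 0.1871]
orientation: [-180.0, -0.1, 3.5]
contact_force: [0.5, 0.7, 0.6]
gripper_width: 0.004
```

Call:
servo_tool(steps=[[[0,0,5,0,0],[0,0,4,0,0],[0,0,0,0,0],[0,0,0,0,0]]])

```text
t: 26.7
eef_pos: [0.56, 0.0621, 0.178]
orientation: [180.0, -0.0, 3.5]
contact_force: [0.5, -0.6, 2.1]
gripper_width: 0.003
```

Run:
```python
from h import *
plan(b2w(-44.5,84,160),3.55);print(w2b(ctrl.observe()['eef_pos']))
```

```text
pos [0.56   0.0621 0.178 ] rpy [180.   -0.    3.5] F [ 0.5 -0.6  2.1] w 0.003 t 26.7
tool mm [  4.7 -11.3  18. ] turn -0.0
[-49.20452235  72.72760712 178.04385556]
```

Call:
servo_tool(steps=[[[0,0,-10,0,0],[5,-11,0,0,0],[0,0,0,0,0],[0,0,8,0,0],[0,0,6,0,0],[0,0,6,0,0],[0,0,3,0,0],[0,0,0,0,0]]])

```text
t: 27.5
eef_pos: [0.5645, 0.0742, 0.1645]
orientation: [-179.9, -0.1, 3.6]
contact_force: [0.4, 2.4, 7.5]
gripper_width: 0.001
```

Run:
```python
from h import *
plan(b2w(-44.5,84,160),3.55);print(w2b(ctrl.observe()['eef_pos']))
```

```text
pos [0.5645 0.0742 0.1645] rpy [-1.799e+02 -1.000e-01  3.600e+00] F [0.4 2.4 7.5] w 0.001 t 27.5
tool mm [-0.6  0.5  4.5] turn 0.0
[-43.89453788  84.51978736 164.51154237]
```

Call:
servo_tool(steps=[[[0,0,2,0,0],[0,0,2,0,0],[0,0,1,0,0],[0,0,0,0,0]]])

```text
t: 27.9
eef_pos: [0.5646, 0.0743, 0.161]
orientation: [-179.9, -0.1, 3.5]
contact_force: [-2.2, 1.8, 15.6]
gripper_width: 0.007
```

Call:
servo_tool(steps=[[[0,0,1,0,0],[0,0,1,0,0],[0,0,0,0,0]]])

```text
t: 28.2
eef_pos: [0.5647, 0.0743, 0.1608]
orientation: [-179.9, -0.2, 3.5]
contact_force: [-5.5, 2.1, 27.9]
gripper_width: 0.004
```

The plunger is at its stop: z is held at 0.161 while the force climbs to 28 N. I hold briefly, then release.

Call:
servo_tool(steps=[[[0,0,-1,0,0],[0,0,0,0,0],[0,0,0,0,0],[0,0,0,0,0],[0,0,-10,0,0],[0,0,-20,0,0],[0,0,-30,0,0],[0,0,-30,0,0],[0,0,-30,0,0],[0,0,0,0,0]]])

```text
t: 29.2
eef_pos: [0.5657, 0.0732, 0.2815]
orientation: [-180.0, -0.3, 3.5]
contact_force: [0.2, -0.0, 0.2]
gripper_width: 0.005
```

Call:
servo_tool(steps=[[[-40,20,0,0,0],[-40,20,0,0,0],[0,20,0,0,0],[0,0,0,0,0],[0,0,0,0,0],[0,0,0,0,0]]])

```text
t: 29.8
eef_pos: [0.4884, 0.0099, 0.2782]
orientation: [-180.0, -0.0, 3.6]
contact_force: [-1.0, 0.4, 0.7]
gripper_width: 0.002
```

Run:
```python
from h import *
s=snap('wrist','w20.png');latch('l20.png')
P=cloud(s).reshape(-1,3);b=w2b(P)
m=b[(b[:,2]>150)&(b[:,2]<200)&(b[:,1]>60)&(b[:,1]<110)&(b[:,0]<-10)];print(np.percentile(m[:,2],[50,90,97]))
t=snap('top','t20.png')
for c in((.670,-.109),(.6657,-.0392),(.6613,.0306),(.657,.1005)):
    for Q in (P,cloud(t).reshape(-1,3)):
        m=Q[(abs(Q[:,0]-c[0])<.02)&(abs(Q[:,1]-c[1])<.02)&(Q[:,2]<.2)];print(len(m),np.percentile(m[:,2],[5,50,95]).round(3) if len(m) else '')
plan(b2w(-44.5,84,160),3.55)
```

```text
[179.42881199 180.71551732 181.18856833]
537 [0.161 0.162 0.163]
231 [0.159 0.162 0.164]
577 [0.059 0.162 0.163]
2 [0.161 0.162 0.163]
561 [0.006 0.162 0.163]
18 [0.159 0.162 0.164]
538 [0.006 0.162 0.163]
74 [0.159 0.162 0.165]
pos [0.4882 0.0098 0.2784] rpy [-180.     0.     3.6] F [-0.5  0.2  0.1] w 0.005 t 29.95
tool mm [ 79.6 -59.  118.4] turn 0.1
```

View pics/w20.png

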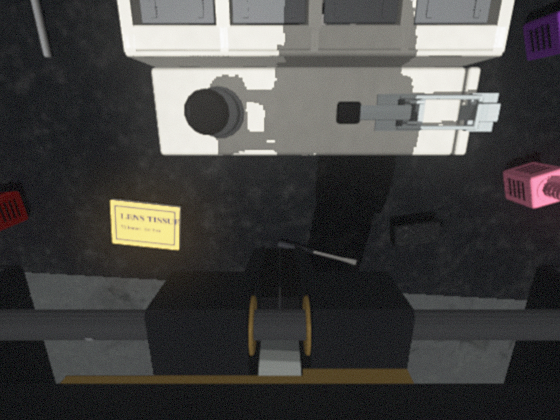

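View pics/t20.png

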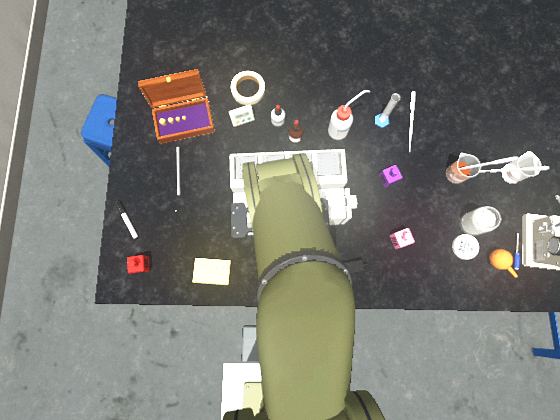

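View pics/l20.png

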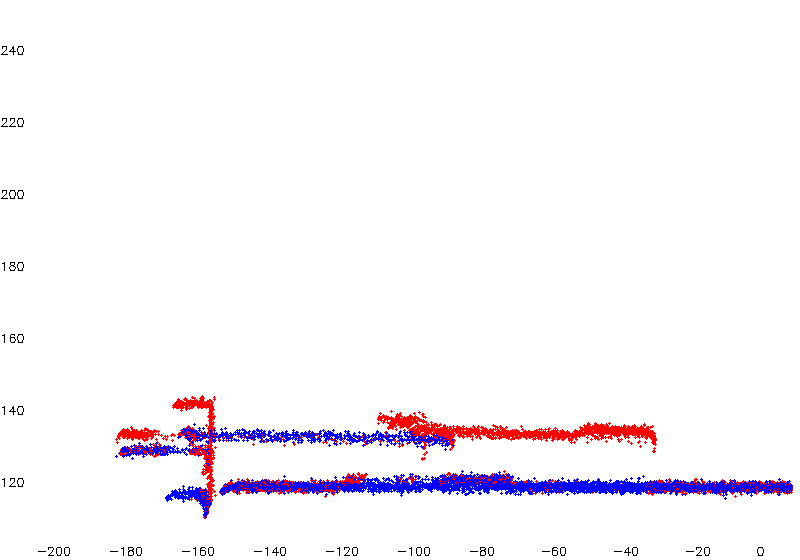

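All checks pass: flaps shut, lever level, pump up at 181 mm, bystanders in place and no white cartridges left on the worktop.

```bash
python3 -c "
from h import *
print(ctrl.hand_in())"
```

```text
the job is handed in; nothing more can be done
None
```

The job is handed in after about 30 s of robot time, done in the order asked. No check failed.

- **Cartridges:** Only two white cartridges were on the worktop. One went into bay 2, where it dropped through by itself when released. The other stuck in bay 3, and I pushed it on with closed fingers to 42 mm below the lid. All four flaps then measured shut and level (0.162 m). Through the gap beside flap 2 a surface showed at 59 mm, which matches a block standing on the mat. I did not see the cartridge in bay 3 directly after its flap closed.
- **Latch:** The loop is over the keeper, with the bar under its lip. The lever is level at its stop, and the cover has been drawn in about 2.5 mm. I checked this again after pressing the pump, and it had not changed.
- **Pump:** My first press was about 11 mm off centre and went down only about 3 mm. I lifted, re-centred and pressed to the stop at 0.161 m, with 28 N on the plunger. I eased off slightly and held it for about half a second. It rose again to 181 mm.
- **Other items:** The pink, purple and red look-alikes, the booklet and the adapter looked undisturbed in the last pictures. The arm was clear of everything at hand-in.

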